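# Lock the valve lever with its pin

### The arm

A 6-joint arm with a two-finger parallel gripper is mounted at the origin on the work surface. World frame = base frame: x ahead of the robot, y to its left, z up, the work surface at z = 0. Lengths are in m, angles in rad, forces in N, time in s.
With the tool pointing down it reaches from about 0.3 to 0.85 m from the base axis. Payload 4.2 kg.
Tool frame: the origin (TCP) lies midway between the tips of the shut fingers; the grasp point (between the pads) lies 19 mm behind it; z points along the fingers, y is the direction in which the jaws open and shut (so a half turn about z gives the same grasp; the last joint's range is limited). The gripper opens to 91 mm and grips with 3 to 60 N. Pads are 32 mm wide; open, the fingers measure 118 mm over their backs; the gripper's body (76 mm by 178 mm) begins 60 mm behind the grasp point.
Start: joints at [-1.338, 0.32, 1.565, -0, 1.257, -0.02], TCP at [0.144, -0.557, 0.214] pointing down, gripper open.
Joint ranges: [-3.11, 3.11], [-0.84, 2.01], [0.21, 2.61], [-1.34, 4.49], [0.05, 2.63], [-2.56, 2.56]. Speed limits (rad/s): [2.57, 2.57, 3.14, 3.14, 3.14, 3.14].

### API

Orientations are given as a 3x3 rotation matrix whose columns are the frame's x, y, z axes.
In Python, from bench import manip gives the robot as it stands. The module is installed in compiled form; this text tells all that it offers.
- The arm moves only by the shell command python3 -m handwheel 'ROWS' [FORCE]. ROWS is JSON, a list of rows, each a list of 5 numbers: the shift along the tool's x, y, z in mm, then the turn about the tool's z in rad, then the closure in counts, from 0 (fully open) to 255 (shut). A call has 1 to 20 rows; each row is the pose to reach, as a shift and turn from the pose commanded when the call began, along the tool's axes at that moment; what a row does not reach only later rows make up. A row lasts 1/10 s, in which the tool goes at most 50 mm and 8.59 degrees, less where a joint would pass 70% of its speed; a pose out of reach is approached as far as the arm can. A call with a gripper value outside its range is refused whole. The fingers move at their own pace and stop on an object; FORCE is the grip in N (left out, the last holds). Time passes only in rows, so rows that repeat a pose let the fingers close. It gives the time, the measured TCP pose, the force and the opening at its end, in the units of the state.
- manip.observe(): the state, without advancing time (a new reading comes with each control period).
- manip.grab_frame(name): name is "scene" or "side" or "wrist"; returns (picture, depth): 400x640x3 uint8, red, green, blue; 400x640 float32, m along the optical axis (not along the pixel's ray), 0 where there is no reading.
- manip.camera_info(name): a dict with "mtx" (3x3 intrinsics, pixels), "R" (3x3) and "t" (3): a world point X has camera coordinates R X + t; the wrist camera has in their place "hand_eye" (4x4, takes a point from camera to tool coordinates, whose origin is the TCP and whose axes are the flange's). Camera axes: x right, y down, z forward; pixel columns grow to the right and rows downward; lengths in m; the calibration is good to about 2 mm. The wrist camera is an equidistant fisheye: a pixel r from the principal point sees the ray r / f radians off the axis. A picture is of the moment at which its call begins: read the wrist's pose just before it. camera_info takes no time and is no camera call.
- manip.job_done(): hands the job in, once; it reports no verdict.
The state is a dict: "time": time; "joint_pos": joint angles; "qd": joint speeds; "joint_efforts": joint torques, N m; "tool_pos": TCP position; "eef_rot": TCP orientation; "wrist_force": force on the tool from outside, world axes, zero at the start; "ft_torque": the same for the moment, N m; "gripper_width": opening from 0.0 (shut) to 1.0 (fully open).
Only numpy, scipy, OpenCV 4.12 (cv2) and the standard library are available. Lean on these libraries where they do the work, as an engineer would, in place of code of your own. Each camera call takes 0.05 s, during which the arm holds its last target.

### The job

On the inclined valve stand, swing the valve lever up until the hole in it lines up with the two holes of the fixed fork bracket. Then take the locking pin from its rack and thread it down through the upper lug, the lever and the lower lug until its collar sits fully home on the upper lug; let go and leave the other things on the bench as they are.

Things in the scene. Friction and masses are not known exactly. Their poses are not given: they have to be found in the camera images.
- bracket: White-painted fork on the inclined valve stand: two parallel lugs 70 x 50 mm with in-line 20 mm holes. Origin: centre of the upper lug's hole in its top face, 175 mm above the bench. z: up along the holes, leaning 30 degrees from vertical towards the body's own -x side (roughly towards the robot); y is level. The upper lug is 10 mm thick. Nothing fixed rises above its top face's plane (z = 0)
- lower_hole (a point): Centre of the lower lug's hole in its upper face, at z = -48 mm in the bracket's frame; axes as the bracket's. The lower lug is 12 mm thick, with free space below. A white spine, 34 mm wide, joins both lugs at bracket x = 35 to 51 mm; the valve and its pipe stand at bracket y = +100 mm, below z = -38 mm
- lever (a joint): Swing of the steel valve lever (rad) about an axis parallel to bracket z through bracket x = 0, y = +100 mm. 0: its hole is exactly in line with the bracket's. Negative: swung out of the fork to the bracket's -x side (down, to the robot); grows as it swings up into the fork. Range -0.7 to a stop at +0.1: it can be pushed too far. Friction holds it where left; 2 to 3 N at the handle moves it
- lever_eye (a point): Centre of the lever's 20 mm hole in the lever's top face: 100 mm from the lever's axis, at bracket z = -24 mm. The lever plate is 10 mm thick, 40 mm wide at the hole, and runs between the lugs. Axes: z as the bracket's, y along the lever towards its swing axis
- lever_handle (a point): Point to grasp on the lever's handle, a black round post 22 mm thick, 60 mm tall, standing on the lever parallel to bracket z, 190 mm from the lever's axis and 90 mm beyond the hole. The point is on its centreline, 36 mm above the lever plate, 24 mm below the post's top, at bracket z = +12 mm. Axes as lever_eye
- pin: Steel pin, 149 mm long, about 0.3 kg. Origin: underside centre of its collar; z towards its head. Shank 18 mm thick, 95 mm long below the collar, the last 25 mm tapering to 7 mm. Collar 36 mm across, z 0 to 8 mm; above it a flat grip, 34 mm along x, 20 mm along y (grasp across y), z 8 to 54 mm. Starts hanging upright in the rack's hole, collar on the rack's top
- pin_tip (a point): Tip of the pin, 95 mm below its origin
- rack: Fixed aluminium rack, 90 mm (x) x 140 mm (y), 116 mm tall, open in front; one 21 mm hole in the centre of its 12 mm top plate holds the pin. Origin: centre of its underside
- wrench: Bystander: steel wrench, 170 mm, lying on the bench
- gauge: Bystander: loose pressure gauge, 68 mm across, 27 mm high with a 56 mm brass stem, lying on its back; origin under the dial's centre
- coupling: Bystander: brass hose coupling, 34 mm across, 66 mm tall, standing on the bench; origin under its centre
Not all that is in view belongs to the job. Several things have the shape of the rack; the one meant has the colours described above. Leave any yellow look-alike of the pin alone.

How it is judged:
On the way, in this order (a step that is already met when the one before it is completed fails the run):
1. the lever is swung into the fork, its hole in line with the bracket's holes to within 0.07 rad (7 mm), while the pin is still in the rack (value of joint lever between -0.07 and 0.07 rad and distance between pin and rack below 0.13 m), for 0.2 s.
2. the pin's tip has passed through the upper lug (z of pin_tip in the frame of bracket below -0.012 m and x of pin_tip in the frame of bracket between -0.01 and 0.01 m and y of pin_tip in the frame of bracket between -0.01 and 0.01 m), for 0.05 s.
At the end, for the whole second after the job is handed in: Pin through upper lug, lever hole and lower lug, collar home: its underside centre within 4 mm of the upper hole's mouth centre, pin parallel to the holes within 0.08 rad, lever within 0.04 rad of line, pin at rest and released (distance between pin and bracket below 0.004 m and angle between the z axis of pin and the z axis of bracket, either way round below 0.08 rad and value of joint lever between -0.04 and 0.04 rad and linear speed of pin below 0.02 m/s); the robot touches nothing.
It fails at once if a bystander (wrench, gauge or coupling) is shifted by more than 30 mm (distance of any of wrench, gauge, coupling from where it was at the start of the episode above 0.03 m).
It also fails if it takes over 61 s, if anything falls off the work surface, if the arm or the gripper's body presses on something with over 40 N, if the wrist force passes 120 N, or if a joint passes its speed limit or range.

## Working session

There is one attempt and no reset: what is moved stays moved. The work goes in short steps, Python scripts to look and compute and a shell command to move; the robot and the scene stay as the last step left them, time stands still between calls to the robot, and variables do not carry over. Pictures are saved under pics/ and viewed, and the job is handed in when it is done.

```bash
mkdir -p pics; ls
python3 - <<'E'
from bench import manip
import cv2,numpy as np
for n in ["scene","side"]:
    p,d=manip.grab_frame(n); cv2.imwrite(f"pics/{n}0.png",p[:,:,::-1]); np.save(f"{n}0.npy",d)
    print(n,manip.camera_info(n))
print(manip.camera_info("wrist"))
print(manip.observe())
E
```

```text
pics
scene {'mtx': array([[399.4743272 ,   0.        , 319.27048291],
       [  0.        , 399.4743272 , 203.95482751],
       [  0.        ,   0.        ,   1.        ]]), 'R': array([[ 0.78774979,  0.61552819, -0.02398569],
       [ 0.32775951, -0.45179758, -0.82973047],
       [-0.52155917,  0.64575847, -0.55764867]]), 't': array([-0.35409323, -0.05655529,  1.22320017])}
side {'mtx': array([[439.38051023,   0.        , 315.37727353],
       [  0.        , 439.38051023, 196.56788535],
       [  0.        ,   0.        ,   1.        ]]), 'R': array([[-0.95897396, -0.28340943,  0.00693047],
       [-0.19396595,  0.63810251, -0.74511905],
       [ 0.20675141, -0.71589404, -0.66689548]]), 't': array([0.4643091 , 0.20949441, 0.93034703])}
{'mtx': array([[309.70691629,   0.        , 320.11880331],
       [  0.        , 309.70691629, 196.29706537],
       [  0.        ,   0.        ,   1.        ]]), 'hand_eye': array([[-8.10284053e-05, -9.59480016e-01, -2.81776670e-01,
         8.10716112e-02],
       [ 9.99999954e-01, -1.59903866e-04,  2.56927453e-04,
        -9.94121922e-05],
       [
[... 257 characters left out ...]
654e-05,
        1.25738381e+00, -2.00308240e-02]), 'qd': array([ 0.00015334, -0.00269338, -0.00365391, -0.00201184, -0.00144507,
        0.00032897]), 'joint_efforts': array([ 9.55745199e-04, -4.13331413e+01, -2.32508683e+01,  7.28674536e-02,
        4.21887799e-02, -5.52473148e-05]), 'tool_pos': array([ 0.14371914, -0.55630039,  0.21323538]), 'eef_rot': array([[ 9.68204837e-01,  2.50158480e-01, -3.59056965e-04],
       [ 2.50158737e-01, -9.68203724e-01,  1.46786088e-03],
       [ 1.95575547e-05, -1.51101124e-03, -9.99998858e-01]]), 'wrist_force': array([-0.25734643, -0.06760829, -0.67961652]), 'ft_torque': array([ 0.04422041, -0.04271351, -0.03723379]), 'gripper_width': 1.0002401036206963}
```

View pics/scene0.png

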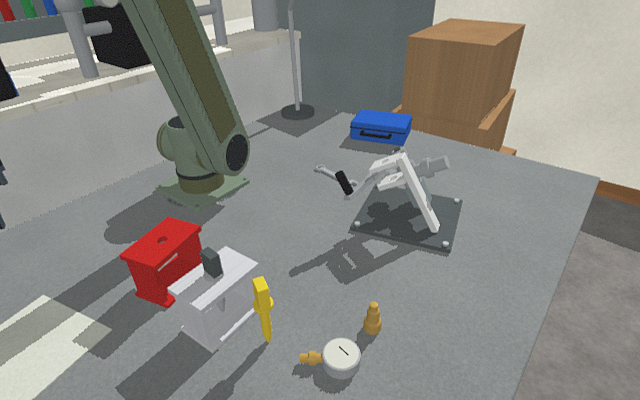

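View pics/side0.png

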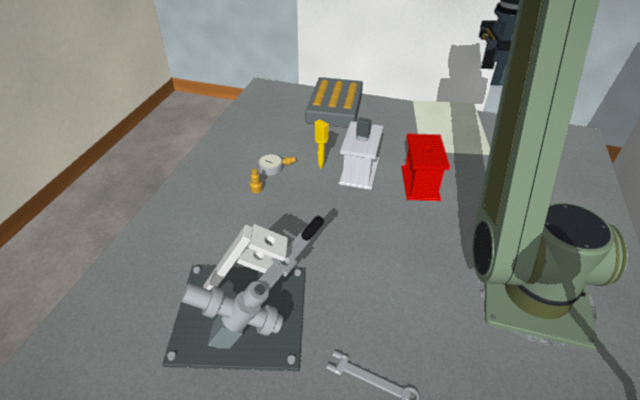

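```bash
cat > h.py <<'E'
import numpy as np,cv2
from bench import manip
def px(n,d,u,v):
    c=manip.camera_info(n);K=c["mtx"];z=d[v,u]
    p=np.array([(u-K[0,2])/K[0,0]*z,(v-K[1,2])/K[1,1]*z,z]);return c["R"].T@(p-c["t"])
def cloud(n,d):
    c=manip.camera_info(n);K=c["mtx"]
    v,u=np.mgrid[0:400,0:640]
    P=np.stack([(u-K[0,2])/K[0,0]*d,(v-K[1,2])/K[1,1]*d,d],-1)
    return (P-c["t"])@c["R"]
def proj(n,X):
    c=manip.camera_info(n);K=c["mtx"];p=c["R"]@np.asarray(X)+c["t"];q=K@p;return q[:2]/q[2]
E
python3 - <<'E'
import cv2
a=cv2.imread('pics/scene0.png');b=cv2.imread('pics/side0.png')
cv2.imwrite('pics/c1.png',cv2.resize(a[140:270,300:480],None,fx=4.4,fy=4.4,interpolation=cv2.INTER_CUBIC))
cv2.imwrite('pics/c2.png',cv2.resize(b[205:375,160:345],None,fx=3.5,fy=3.5,interpolation=cv2.INTER_CUBIC))
cv2.imwrite('pics/c3.png',cv2.resize(a[210:380,110:300],None,fx=3.5,fy=3.5,interpolation=cv2.INTER_CUBIC))
cv2.imwrite('pics/c4.png',cv2.resize(b[70:210,240:460],None,fx=3.5,fy=3.5,interpolation=cv2.INTER_CUBIC))
E
```

```text
(no output)
```

View pics/c1.png

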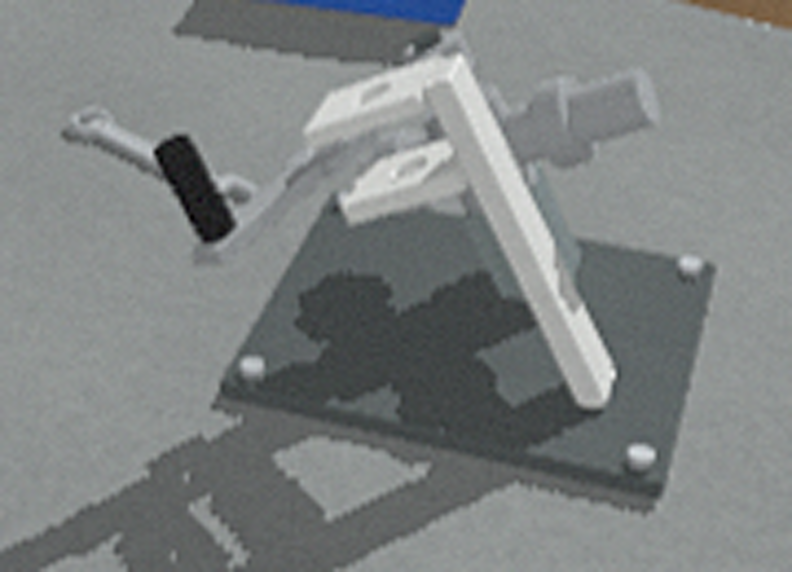

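View pics/c2.png

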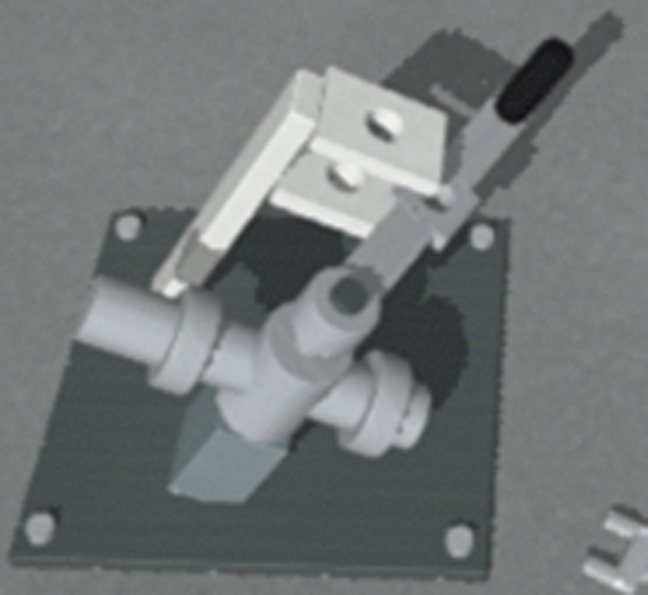

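View pics/c3.png

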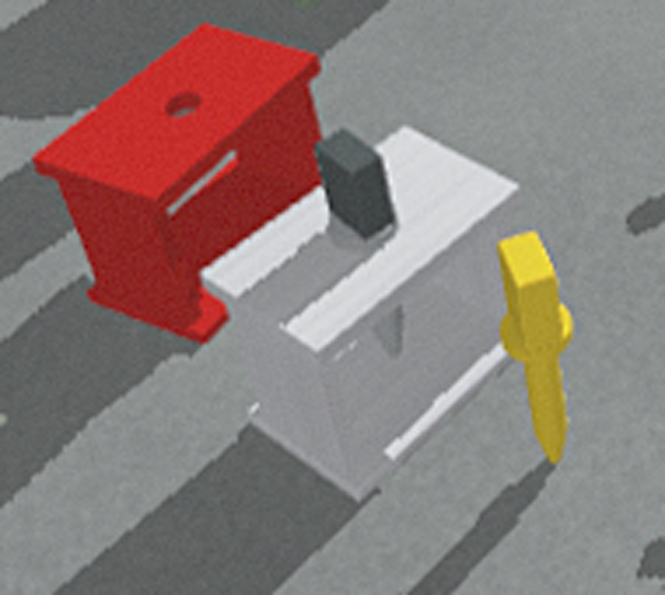

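View pics/c4.png

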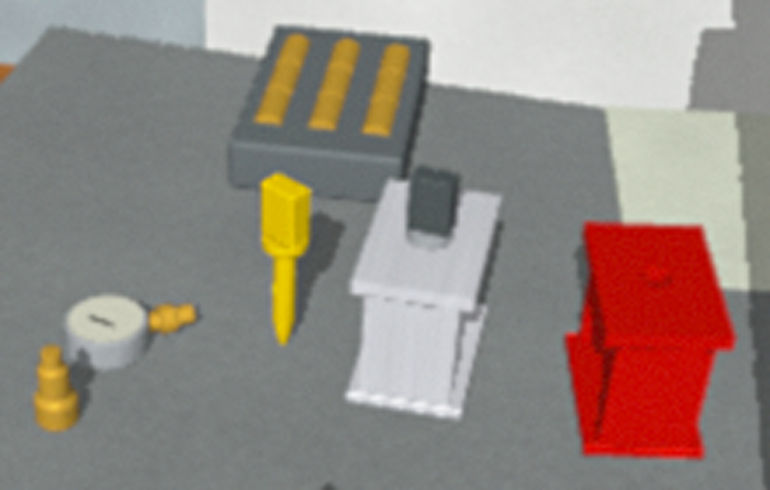

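The pin candidates in the scene view are the dark-headed pin in the aluminium rack (212,262), the yellow look-alike (262,305), and the red rack (160,260), which is empty. I'm taking the aluminium rack's pin. The crop shows its grey head and shank visible inside the rack. The black handle is at (343,183) and the upper lug at (390,160).

Run:
```python
from h import *
np.set_printoptions(precision=4,suppress=True)
S=np.load('scene0.npy');D=np.load('side0.npy')
A=cloud('scene',S);B=cloud('side',D)
a=cv2.imread('pics/scene0.png');b=cv2.imread('pics/side0.png')
for n,d,pts in [('scene',S,[(185,284),(250,262),(210,252),(390,160),(380,166),(340,172),(345,185)]),('side',D,[(364,122),(350,150),(375,155),(272,245),(256,238),(280,240),(312,228),(232,285),(259,290)])]:
    for p in pts: print(n,p,px(n,d,*p), d[p[1],p[0]])
# handle: dark pixels
for nm,im,C,(u0,u1,v0,v1) in [('scene',a,A,(325,365,160,205)),('side',b,B,(295,330,210,245))]:
    m=(im[v0:v1,u0:u1].max(2)<45); P=C[v0:v1,u0:u1][m]; P=P[(P[:,2]>.05)&(P[:,2]<.4)]
    c=np.median(P,0);print(nm,'handle',len(P),c,P.min(0),P.max(0)); 
    w=np.linalg.svd(P-P.mean(0))[2][0]; print(w); q=(P-c)@w;print(q.min(),q.max(), c+w*q.min(),c+w*q.max())
# lug top plane from both
for nm,im,C,(u0,u1,v0,v1) in [('side',b,B,(252,288,226,258)),('scene',a,A,(372,400,152,172))]:
    P=C[v0:v1,u0:u1]; m=(P[...,2]>.13)&(im[v0:v1,u0:u1].min(2)>150); P=P[m]
    from numpy.linalg import svd
    best=None;rng=np.random.default_rng(0)
    for _ in range(500):
        t=P[rng.choice(len(P),3,False)];nn=np.cross(t[1]-t[0],t[2]-t[0]);nn/=np.linalg.norm(nn)+1e-12
        s=abs((P-t[0])@nn)<.002
        if best is None or s.sum()>best.sum():best=s
    Q=P[best];c=Q.mean(0);nn=svd(Q-c)[2][2];nn*=np.sign(nn[2]);print(nm,'plane',len(P),best.sum(),c,nn)
# rack top
for nm,im,C,(u0,u1,v0,v1) in [('side',b,B,(335,390,110,195)),('scene',a,A,(160,265,225,350))]:
    P=C[v0:v1,u0:u1].reshape(-1,3);q=P[abs(P[:,2]-.116)<.004];r=cv2.minAreaRect((q[:,:2]*1000).astype(np.float32));print(nm,'rack',len(q),np.median(q[:,2]),r)
    q=P[(P[:,2]>.145)&(P[:,2]<.19)];print('pin head',len(q),q.mean(0),q.max(0), cv2.minAreaRect((q[:,:2]*1000).astype(np.float32)))
```

```text
scene (185, 284) [ 0.4211 -0.3489  0.1158] 0.71366215
scene (250, 262) [ 0.4738 -0.2396  0.117 ] 0.75609934
scene (210, 252) [ 0.4467 -0.3011  0.1707] 0.70054036
scene (390, 160) [0.5428 0.158  0.1847] 0.9391288
scene (380, 166) [0.5273 0.14   0.1718] 0.94279
scene (340, 172) [0.4622 0.069  0.1668] 0.9336773
scene (345, 185) [0.4768 0.069  0.1366] 0.9428957
side (364, 122) [ 0.4433 -0.2953  0.1682] 1.1212543
side (350, 150) [ 0.4628 -0.2349  0.1182] 1.1153871
side (375, 155) [ 0.3981 -0.233   0.1177] 1.1009579
side (272, 245) [0.5179 0.1692 0.1728] 0.80104595
side (256, 238) [0.5451 0.1756 0.1895] 0.79098105
side (280, 240) [0.5097 0.1496 0.1683] 0.8163478
side (312, 228) [0.4669 0.0855 0.1497] 0.8659102
side (232, 285) [0.6185 0.168  0.013 ] 0.9292315
side (259, 290) [0.5051 0.2652 0.1675] 0.7332355
scene handle 185 [0.473  0.0688 0.1438] [0.4513 0.0621 0.1119] [0.491  0.0802 0.1683]
[ 0.4909  0.1141 -0.8637]
-0.027054195097148983 0.0322365114941999 [0.4598 0.0657 0.1672] [0.4889 0.0725 0.116 ]
side handle 249 [0.467  0.0831 0.1478] [0.448  0.0664 0.1174] [0.489  0.0911 0.1717]
[ 0.
[... 159 characters left out ...]
66 -0.1259  0.8645]
scene plane 319 217 [0.5297 0.161  0.1776] [-0.4777 -0.1468  0.8662]
side rack 843 0.1172940870804817 ((445.14044189453125, -301.7561950683594), (89.90939331054688, 147.1104736328125), 2.2254979610443115)
pin head 177 [ 0.4442 -0.2961  0.1619] [ 0.4624 -0.2874  0.1737] ((444.9248352050781, -300.22467041015625), (23.736825942993164, 33.613983154296875), 84.95230865478516)
scene rack 3242 0.11653919571570914 ((398.82598876953125, -300.2605285644531), (147.54306030273438, 338.8206787109375), 87.13803100585938)
pin head 508 [ 0.4848 -0.3004  0.1582] [ 0.5697 -0.2728  0.1727] ((498.2701416015625, -293.8442077636719), (142.03648376464844, 33.013755798339844), 5.330758571624756)
```

```bash
cat >> h.py <<'E'
def ray(n,u,v):
    c=manip.camera_info(n);K=c["mtx"];r=c["R"].T@np.array([(u-K[0,2])/K[0,0],(v-K[1,2])/K[1,1],1]);return -c["R"].T@c["t"],r
def brR(yaw):
    c,s=np.cos(yaw),np.sin(yaw);x=np.array([c*.8660254,s*.8660254,.5]);y=np.array([-s,c,0]);return np.stack([x,y,np.cross(x,y)],1)
E
python3 - <<'E'
from h import *
np.set_printoptions(precision=4,suppress=True)
for n,u,v in [('side',269.7,239.9),('scene',385.7,161.1)]:
    o,r=ray(n,u,v); print(n,o+r*(.175-o[2])/r[2])
    n2='scene' if n=='side' else 'side'
o1,r1=ray('side',269.7,239.9);o2,r2=ray('scene',385.7,161.1)
s=np.linalg.lstsq(np.stack([r1,-r2],1),o2-o1,rcond=None)[0];print(o1+s[0]*r1,o2+s[1]*r2)
O=(o1+s[0]*r1+o2+s[1]*r2)/2
yaw=np.radians(15.3);R=brR(yaw)
print(R)
for p in [(.4565,.072,.1678),(.470,.076,.1458),(.486,.081,.118)]: print('handle in br',R.T@(np.array(p)-O))
for n,f,(u0,v0),k in [('side','side0',(160,205),3.5),('scene','scene0',(300,140),4.4)]:
    im=cv2.imread(f'pics/{f}.png');im=cv2.resize(im[v0:v0+170,u0:u0+185],None,fx=k,fy=k,interpolation=cv2.INTER_CUBIC)
    def pl(pts,col):
        q=[((proj(n,O+R@np.array(p))-(u0,v0)+.5)*k).astype(int) for p in pts];cv2.polylines(im,[np.array(q)],True,col,1)
    pl([(-35,-25,0),(35,-25,0),(35,25,0),(-35,25,0)]*np.array(.001),(0,0,255))
    pl([(10*np.cos(t),10*np.sin(t),0) for t in np.linspace(0,6.28,30)]*np.array(.001),(0,0,255))
    pl([(10*np.cos(t),10*np.sin(t),-48) for t in np.linspace(0,6.28,30)]*np.array(.001),(0,255,0))
    pl([(15*np.cos(t),100+15*np.sin(t),-24) for t in np.linspace(0,6.28,30)]*np.array(.001),(255,0,0))
    for a in (-.3,-.4,-.5):
        h=[-190*np.sin(-a)*1, 100-190*np.cos(a)]
        pl(np.array([(h[0],h[1],-24),(h[0],h[1],36)])*.001,(0,200,255))
    cv2.imwrite(f'pics/o_{n}.png',im)
E
```

```text
side [0.5255 0.1606 0.175 ]
scene [0.5286 0.1638 0.175 ]
[0.5253 0.1611 0.1756] [0.529  0.163  0.1755]
[[ 0.8353 -0.2639 -0.4823]
 [ 0.2285  0.9646 -0.1319]
 [ 0.5     0.      0.866 ]]
handle in br [-0.0835 -0.0682  0.0392]
handle in br [-0.0823 -0.0679  0.0131]
handle in br [-0.0817 -0.0673 -0.0193]
```

View pics/o_side.png

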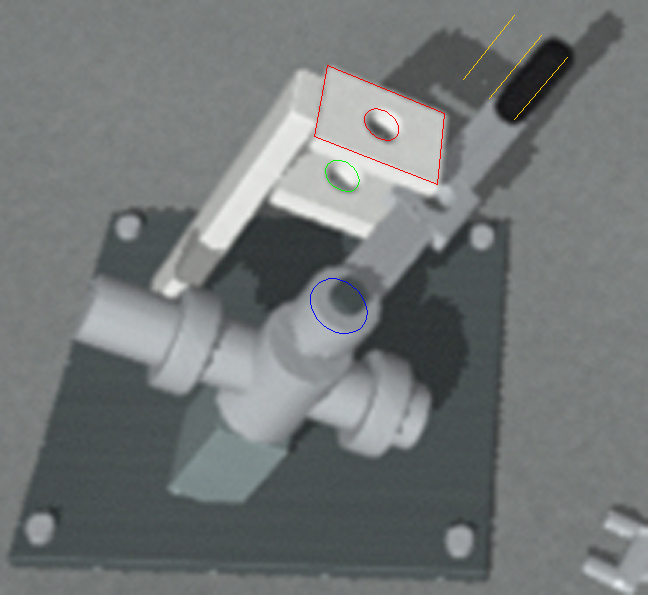

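View pics/o_scene.png

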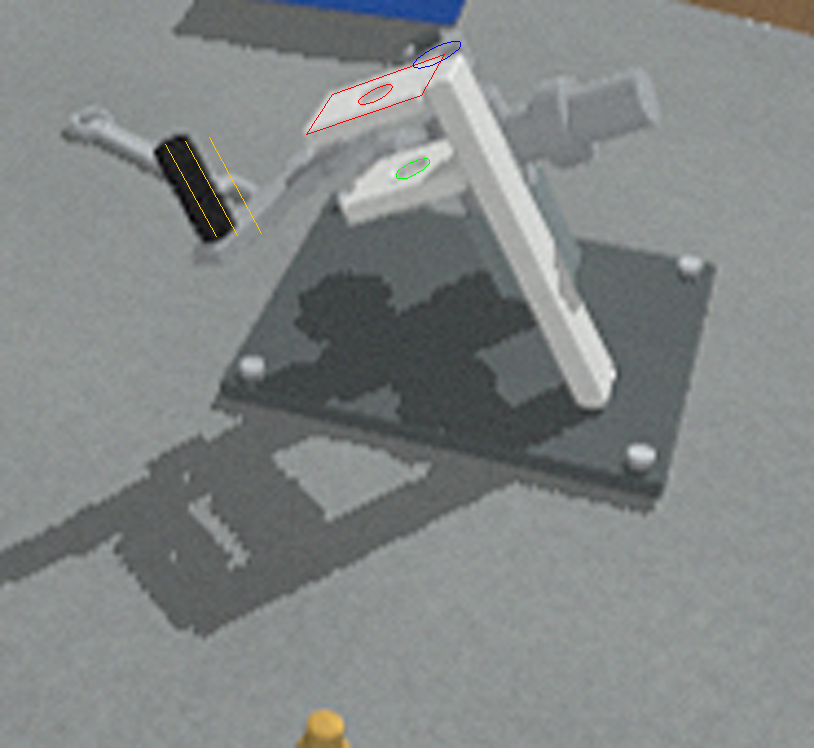

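```bash
cat >> h.py <<'E'
O=np.array([.527,.162,.175]);YAW=np.radians(15.3);R=brR(YAW)
def hnd(a,z=.012): return O+R@np.array([.19*np.sin(a),.1-.19*np.cos(a),z])
def rel(p,dz=0.019):
    """tool-axis shift mm so that grasp point goes to p"""
    s=manip.observe();E=s["eef_rot"];g=np.array(p)-np.array([0,0,dz]);return E.T@(g-s["tool_pos"])*1000
E
python3 - <<'E'
from h import *
np.set_printoptions(precision=4,suppress=True)
for a in (-.47,-.3,-.15,0): print(a,hnd(a),hnd(a,.036),hnd(a,-.024))
print(rel(hnd(-.47)), rel(hnd(-.47)+[0,0,.10]))
E
```

```text
-0.47 [0.4676 0.0738 0.1424] [0.4561 0.0706 0.1632] [0.485  0.0786 0.1112]
-0.3 [0.4958 0.069  0.1573] [0.4842 0.0658 0.1781] [0.5132 0.0737 0.1261]
-0.15 [0.5207 0.0692 0.1712] [0.5091 0.066  0.192 ] [0.538  0.0739 0.14  ]
0 [0.545  0.0736 0.1854] [0.5334 0.0704 0.2062] [0.5623 0.0784 0.1542]
[ 471.2546 -528.9108   90.6758] [ 471.2565 -529.0619   -9.3241]
```

```bash
python3 -m handwheel '[[30,-30,-30,0,110],[60,-65,-30,0,110],[90,-100,-30,0,110],[120,-135,-30,0,110],[150,-170,-30,0,110],[180,-205,-30,0,110],[210,-240,-30,0,110],[240,-275,-30,0,110],[270,-310,-30,0,110],[300,-345,-30,0,110],[330,-380,-30,0,110],[360,-415,-30,0,110],[390,-450,-30,0,110],[420,-480,-20,0,110],[450,-510,-10,0,110],[471,-529,-5,0,110],[471,-529,-5,0,110],[471,-529,-5,0,110]]' 10
python3 - <<'E'
from h import *
np.set_printoptions(precision=4,suppress=True)
p,d=manip.grab_frame('wrist');cv2.imwrite('pics/w1.png',p[:,:,::-1])
s=manip.observe();print(s['tool_pos'],s['eef_rot'],rel(hnd(-.47)))
E
```

```text
time: 1.9
tool_pos: [0.4671, 0.0734, 0.2183]
eef_rot: [[0.968, 0.251, -0.002], [0.251, -0.968, -0.001], [-0.002, 0.0, -1.0]]
wrist_force: [0.0, -0.2, -0.1]
gripper_width: 0.568
[0.467  0.0729 0.2187] [[ 0.9682  0.2503 -0.0011]
 [ 0.2503 -0.9682 -0.0006]
 [-0.0013  0.0003 -1.    ]] [ 1.0152 -0.7953 95.3039]
```

View pics/w1.png

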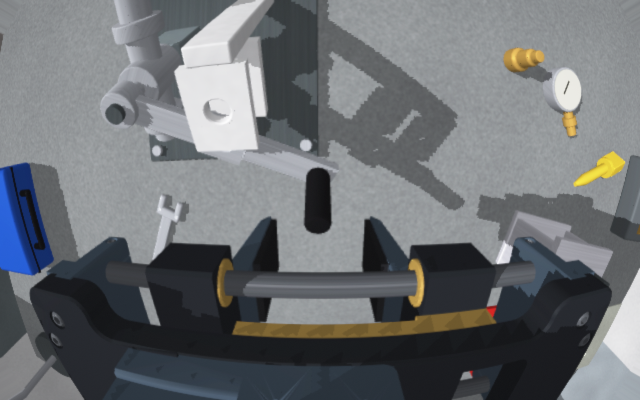

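```bash
python3 -m handwheel '[[0,0,25,0,110],[1,-1,50,0,110],[1,-1,75,0,110],[1,-1,95,0,110],[1,-1,95,0,110],[1,-1,95,0,190],[1,-1,95,0,190],[1,-1,95,0,190],[1,-1,95,0,190],[1,-1,95,0,190],[1,-1,95,0,190],[1,-1,95,0,190]]' 8
python3 - <<'E'
from h import *
np.set_printoptions(precision=4,suppress=True)
p,d=manip.grab_frame('scene');cv2.imwrite('pics/s2.png',cv2.resize(p[100:260,260:500,::-1],None,fx=3.3,fy=3.3))
s=manip.observe();print(s['tool_pos'],s['gripper_width']*91,s['wrist_force'])
p0=hnd(-.47)
for a in np.arange(-.45,.03,.05): print(a,s['eef_rot'].T@(hnd(a)-p0)*1000)
E
```

```text
time: 3.15
tool_pos: [0.4686, 0.0753, 0.1244]
eef_rot: [[0.968, 0.25, 0.001], [0.25, -0.968, 0.001], [0.001, -0.001, -1.0]]
wrist_force: [-0.5, 5.4, 3.4]
gripper_width: 0.258
[0.4685 0.0753 0.1244] 22.945467549601254 [-1.0102  6.121   3.6311]
-0.45 [ 2.9751  1.6417 -1.701 ]
-0.4 [10.531   5.4434 -6.0237]
-0.35000000000000003 [ 18.2409   8.8053 -10.4381]
-0.30000000000000004 [ 26.0853  11.719  -14.9332]
-0.25000000000000006 [ 34.0448  14.1771 -19.4978]
-0.20000000000000007 [ 42.0994  16.1736 -24.1205]
-0.15000000000000008 [ 50.2289  17.7035 -28.7896]
-0.10000000000000009 [ 58.4131  18.7629 -33.4936]
-0.0500000000000001 [ 66.6316  19.3493 -38.2207]
-1.1102230246251565e-16 [ 74.8637  19.461  -42.959 ]
```

View pics/s2.png

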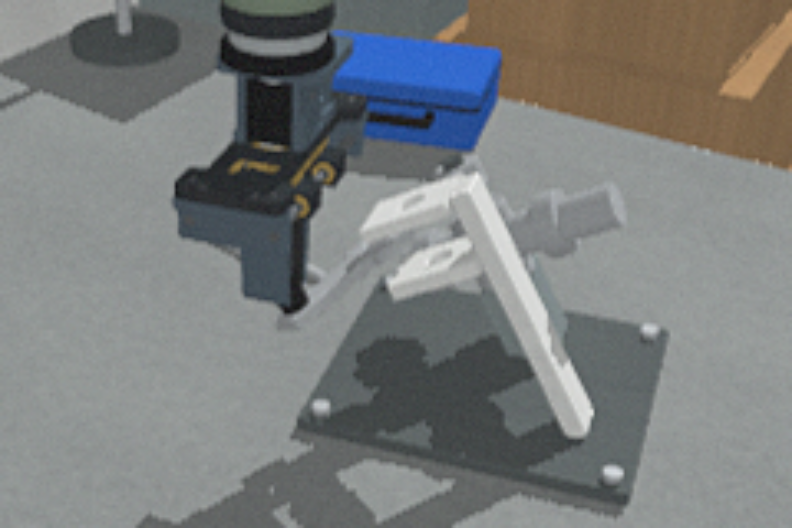

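```bash
python3 -m handwheel '[[5,2,-3,0,190],[10,5,-6,0,190],[18,8.5,-10,0,190],[26,11.5,-15,0,190],[34,14,-19.5,0,190],[42,16,-24,0,190],[50,17.5,-29,0,190],[58,18.5,-33.5,0,190],[66.5,19.5,-38,0,190],[71,19.5,-40.5,0,190],[75,19.5,-43,0,190],[75,19.5,-43,0,190],[75,19.5,-43,0,190],[75,19.5,-43,0,190]]' 8
python3 - <<'E'
from h import *
np.set_printoptions(precision=4,suppress=True)
s=manip.observe();print(s['tool_pos'],s['gripper_width']*91,s['wrist_force'],rel(hnd(0)))
p,d=manip.grab_frame('side');np.save('side3.npy',d);cv2.imwrite('pics/side3f.png',p[:,:,::-1]);cv2.imwrite('pics/side3.png',cv2.resize(p[205:305,220:340,::-1],None,fx=6,fy=6,interpolation=cv2.INTER_CUBIC))
p,d=manip.grab_frame('wrist');cv2.imwrite('pics/w3.png',p[:,:,::-1]); np.save('w3.npy',d)
E
```

```text
time: 4.6
tool_pos: [0.5448, 0.0753, 0.1667]
eef_rot: [[0.968, 0.25, -0.003], [0.25, -0.968, 0.002], [-0.002, -0.002, -1.0]]
wrist_force: [-2.8, 5.5, 2.2]
gripper_width: 0.256
[0.5448 0.0753 0.1667] 23.272934622375907 [-2.7995  5.528   2.1689] [-0.3174  1.6967  0.3497]
```

View pics/side3.png

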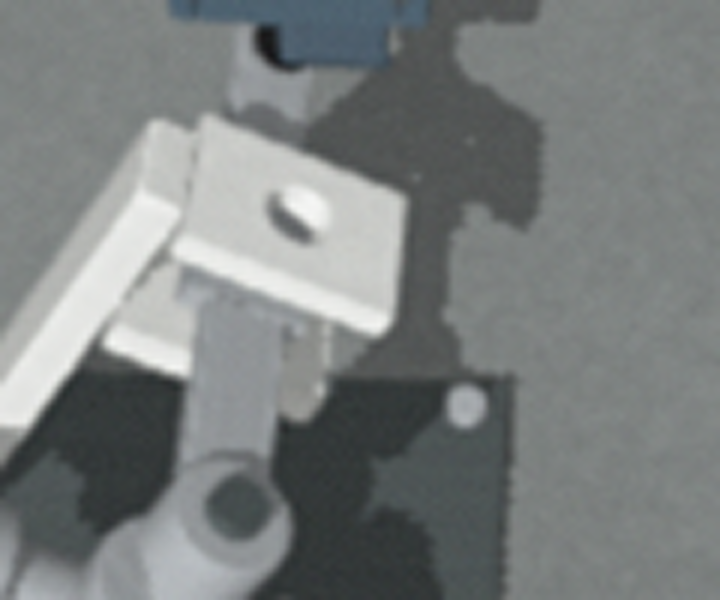

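View pics/w3.png

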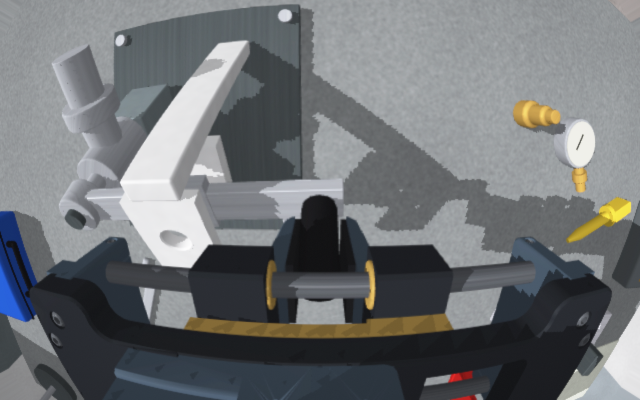

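```bash
python3 -m handwheel '[[0,0,0,0,110],[0,0,0,0,110],[0,0,0,0,110],[0,0,0,0,110],[0,0,-25,0,110],[0,0,-60,0,110],[0,0,-90,0,110],[0,0,-90,0,110]]' 8
python3 - <<'E'
from h import *
np.set_printoptions(precision=4,suppress=True)
s=manip.observe();print(s['tool_pos'],s['gripper_width']*91,s['wrist_force'])
p,d=manip.grab_frame('side');np.save('side4.npy',d);cv2.imwrite('pics/side4f.png',p[:,:,::-1])
q,d2=manip.grab_frame('scene');np.save('scene4.npy',d2);cv2.imwrite('pics/scene4f.png',q[:,:,::-1])
O2=np.array([.5265,.1630,.1750])
def pl(im,n,u0,v0,k,pts,col):
    q=[((proj(n,O2+R@(np.array(x)*.001))-(u0,v0)+.5)*k).astype(int) for x in pts];cv2.polylines(im,[np.array(q)],True,col,1)
T=np.linspace(0,6.28,40)
for n,im,u0,v0 in [('side',p,220,195),('scene',q,340,130)]:
    k=6;im=cv2.resize(im[v0:v0+100,u0:u0+125,::-1],None,fx=k,fy=k,interpolation=cv2.INTER_CUBIC)
    C=lambda x,y,z,r:[(x+r*np.cos(t),y+r*np.sin(t),z) for t in T]
    pl(im,n,u0,v0,k,[(-35,-25,0),(35,-25,0),(35,25,0),(-35,25,0)],(0,0,255));pl(im,n,u0,v0,k,C(0,0,0,10),(0,0,255))
    pl(im,n,u0,v0,k,C(0,0,-24,10),(0,255,0));pl(im,n,u0,v0,k,C(0,0,-24,20),(0,255,0))
    pl(im,n,u0,v0,k,C(0,-90,36,11),(255,0,255)); pl(im,n,u0,v0,k,[(0,100,-24),(0,-90,-24)],(255,0,0))
    cv2.imwrite(f'pics/o4_{n}.png',im)
E
```

```text
time: 5.5
tool_pos: [0.5483, 0.0743, 0.2616]
eef_rot: [[0.968, 0.25, 0.01], [0.25, -0.968, 0.001], [0.009, 0.002, -1.0]]
wrist_force: [-0.8, 0.1, -0.1]
gripper_width: 0.569
[0.5483 0.0743 0.2616] 51.78193398934687 [-0.8278  0.1004 -0.1364]
```

View pics/o4_side.png

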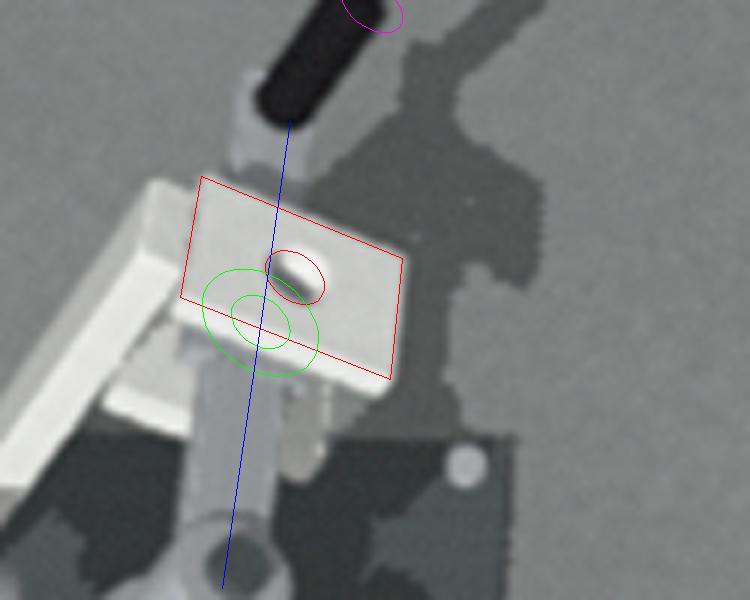

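View pics/o4_scene.png

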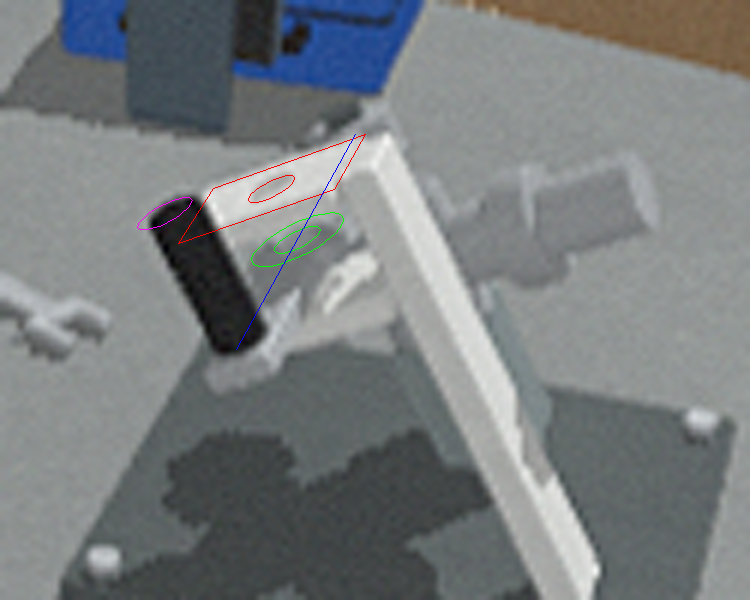

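Run:
```python
from h import *
from scipy.optimize import least_squares
np.set_printoptions(precision=4,suppress=True)
M={}
for n,f,(u0,u1,v0,v1) in [('side','side4f',(255,300,170,222)),('scene','scene4f',(358,388,158,192))]:
    im=cv2.imread(f'pics/{f}.png');m=np.zeros((400,640),np.uint8);m[v0:v1,u0:u1]=(im[v0:v1,u0:u1].max(2)<50)
    k,l,st,c=cv2.connectedComponentsWithStats(m);i=1+st[1:,4].argmax();m=(l==i).astype(np.uint8);print(n,st[i],c[i])
    M[n]=cv2.findContours(m,cv2.RETR_EXTERNAL,cv2.CHAIN_APPROX_NONE)[0][0][:,0].astype(float);cv2.imwrite(f'pics/m_{n}.png',m[v0:v1,u0:u1]*255)
T=np.linspace(0,6.283,40)
def hull(n,off,z=R[:,2]):
    c0=off; P=[]
    for h in (-.059,0.0): # relative to top
        for t in T: P.append(c0+z*h+R[:,0]*.011*np.cos(t)+R[:,1]*.011*np.sin(t))
    q=np.array([proj(n,p) for p in P],np.float32);return cv2.convexHull(q)
def res(p):
    out=[]
    for n in M:
        h=hull(n,p); out+= [cv2.pointPolygonTest(h,(float(a),float(b)),True)-.5 for a,b in M[n]]
    return out
r=least_squares(res,hnd(0,.036),diff_step=1e-3,loss='soft_l1');print(r.x,np.sqrt(np.mean(np.square(res(r.x)))))
print(R.T@(r.x-np.array([.5265,.163,.175])))
```

```text
side [263 192  21  24 245] [272.898  203.4204]
scene [365 163  19  26 229] [374.1703 175.6288]Traceback (most recent call last):
  File "<stdin>", line 20, in <module>
    return func(*args, **kwargs)
    result = trf(vector_fun.fun, vector_fun.jac, x0, f0, J0, lb, ub, ftol, xtol,
                 gtol, max_nfev, x_scale, loss_function, tr_solver,
                 tr_options.copy(), verbose, callback=callback_wrapped)
    return trf_no_bounds(
        fun, jac, x0, f0, J0, ftol, xtol, gtol, max_nfev, x_scale,
        loss_function, tr_solver, tr_options, verbose, callback=callback)
    f_new = fun(x_new)
    self._update_fun()
    ~~~~~~~~~~~~~~~~^^
    self.f = self.fun_wrapped(xp_copy(self.x))
             ~~~~~~~~~~~~~~~~^^^^^^^^^^^^^^^^^
    return np.atleast_1d(self.fun(x))
                         ~~~~~~~~^^^
    return self.f(x, *self.args, **self.kwargs)
           ~~~~~~^^^^^^^^^^^^^^^^^^^^^^^^^^^^^^
  File "<stdin>", line 18, in res
  File "<stdin>", line 14, in hull
  File "h.py", line 12, in proj
    c=manip.camera_info(n);K=c["mtx"];p=c["R"]@np.asarray(X)+c["t"];q=K@p;return q[:2]/q[2]
ValueError: time passes only in moves, steps and waits
```

```bash
python3 - <<'E'
import re
from bench import manip
import pickle
pickle.dump({n:manip.camera_info(n) for n in ("scene","side","wrist")},open('cam.pkl','wb'))
s=open('h.py').read().replace('manip.camera_info(n)','CAM[n]').replace('from bench import manip','from bench import manip\nimport pickle\nCAM=pickle.load(open("cam.pkl","rb"))')
open('h.py','w').write(s)
E
cat > post.py <<'E'
from h import *
from scipy.optimize import least_squares
np.set_printoptions(precision=4,suppress=True)
T=np.linspace(0,6.283,40)
def mask(n,f,box):
    u0,u1,v0,v1=box
    im=cv2.imread(f'pics/{f}.png');m=np.zeros((400,640),np.uint8);m[v0:v1,u0:u1]=(im[v0:v1,u0:u1].max(2)<50)
    k,l,st,c=cv2.connectedComponentsWithStats(m);i=1+st[1:,4].argmax();m=(l==i).astype(np.uint8);print(n,st[i])
    return cv2.findContours(m,cv2.RETR_EXTERNAL,cv2.CHAIN_APPROX_NONE)[0][0][:,0].astype(float)
def hull(n,c0):
    P=[c0+R[:,2]*h+R[:,0]*.011*np.cos(t)+R[:,1]*.011*np.sin(t) for h in (-.06,0.) for t in T]
    return cv2.convexHull(np.array([proj(n,p) for p in P],np.float32))
def fit(M):
    def res(p):
        out=[]
        for n in M:
            h=hull(n,p); out+= [cv2.pointPolygonTest(h,(float(a),float(b)),True)-.5 for a,b in M[n]]
        return np.array(out)
    r=least_squares(res,hnd(0,.036),diff_step=1e-3,loss='soft_l1')
    return r.x,np.sqrt(np.mean(res(r.x)**2))
E
python3 - <<'E'
from post import *
S=mask('side','side4f',(255,300,170,222));C=mask('scene','scene4f',(358,388,158,192))
O2=np.array([.5265,.163,.175])
for M in ({'side':S,'scene':C},{'side':S},{'scene':C}):
    x,e=fit(M);print(x,e,R.T@(x-O2))
S=mask('side','side0',(295,330,210,245));C=mask('scene','scene0',(325,365,160,205))
x,e=fit({'side':S,'scene':C});print(x,e,R.T@(x-O2))
E
```

```text
side [263 192  21  24 245]
scene [365 163  19  26 229]
[0.5369 0.071  0.2086] 0.9406143092046476 [ 0.0045 -0.0915  0.0362]
[ 0.57   -0.0052  0.1329] 0.27295560486893095 [-0.0231 -0.1737 -0.0352]
[0.5005 0.1329 0.1689] 0.329169335193736 [-0.0316 -0.0222  0.0112]
side [302 216  22  24 256]
scene [335 171  18  24 189]
[0.4559 0.0702 0.1633] 0.8418807051742404 [-0.0861 -0.0709  0.0361]
```

```bash
python3 -m handwheel '[[0,10,-10,0,110],[-15,45,-10,0,60],[-35,80,-10,0,40],[-55,115,-10,0.1,40],[-80,150,-10,0.2,40],[-105,185,-10,0.22,40],[-130,220,-10,0.22,40],[-150,255,-10,0.22,40],[-170,290,0,0.22,40],[-185,320,0,0.22,40],[-193,337,0,0.22,40],[-193,337,0,0.22,40],[-193,337,0,0.22,40]]' 8
python3 - <<'E'
from h import *
np.set_printoptions(precision=4,suppress=True)
s=manip.observe();print(s['tool_pos'],s['eef_rot'])
p,d=manip.grab_frame('wrist');cv2.imwrite('pics/w5.png',p[:,:,::-1]);np.save('w5.npy',d)
q,d=manip.grab_frame('side');cv2.imwrite('pics/side5.png',q[:,:,::-1])
H=CAM['wrist']['hand_eye'];K=CAM['wrist']['mtx']
E
```

```text
time: 6.9
tool_pos: [0.4426, -0.3003, 0.2563]
eef_rot: [[0.999, 0.032, -0.001], [0.032, -0.999, 0.001], [-0.001, -0.001, -1.0]]
wrist_force: [0.2, -0.3, 0.1]
gripper_width: 0.844
[ 0.4426 -0.3003  0.2563] [[ 0.9995  0.0316 -0.0014]
 [ 0.0316 -0.9995  0.0013]
 [-0.0013 -0.0014 -1.    ]]
```

View pics/w5.png

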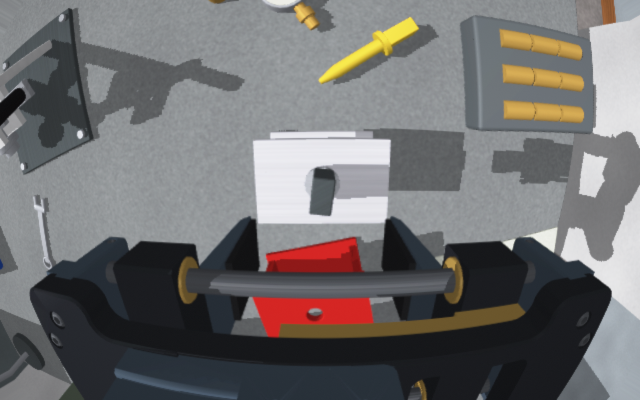

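View pics/side5.png

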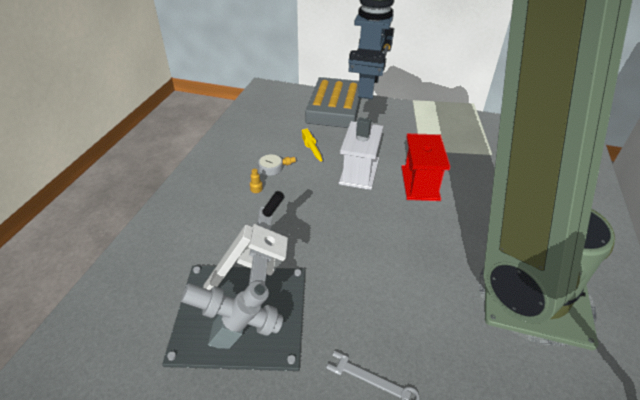

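```bash
cat >> h.py <<'E'
def wcloud(d,s):
    K=CAM['wrist']['mtx'];H=CAM['wrist']['hand_eye'];v,u=np.mgrid[0:400,0:640]
    x=(u-K[0,2])/K[0,0];y=(v-K[1,2])/K[1,1];r=np.hypot(x,y);g=np.where(r>1e-6,np.tan(np.minimum(r,1.5))/np.maximum(r,1e-6),1)
    P=np.stack([x*g*d,y*g*d,d],-1);P=P@H[:3,:3].T+H[:3,3];return P@s['eef_rot'].T+s['tool_pos']
E
python3 - <<'E'
from h import *
np.set_printoptions(precision=4,suppress=True)
s=manip.observe();d=np.load('w5.npy');W=wcloud(d,s)
P=W[130:230,245:400].reshape(-1,3)
print(np.percentile(P[:,2],[5,50,95,99]))
for lo,hi in ((.112,.120),(.165,.176),(.13,.162)):
    q=P[(P[:,2]>lo)&(P[:,2]<hi)];print(lo,len(q),q.mean(0),cv2.minAreaRect((q[:,:2]*1000).astype(np.float32)))
im=cv2.imread('pics/w5.png');cv2.imwrite('pics/w5c.png',cv2.resize(im[130:230,245:400],None,fx=5,fy=5,interpolation=cv2.INTER_CUBIC))
E
```

```text
[-0.0004  0.116   0.1702  0.2681]
0.112 9859 [ 0.4509 -0.3007  0.1162] ((447.9631652832031, -300.9151611328125), (91.1101303100586, 140.90325927734375), 2.188565492630005)
0.165 856 [ 0.449  -0.3007  0.17  ] ((448.1705322265625, -300.8618469238281), (19.935537338256836, 34.008792877197266), 86.51128387451172)
0.13 150 [ 0.4644 -0.3015  0.1473] ((455.3184509277344, -294.85614013671875), (16.79671859741211, 34.54473876953125), 49.32292556762695)
```

View pics/w5c.png

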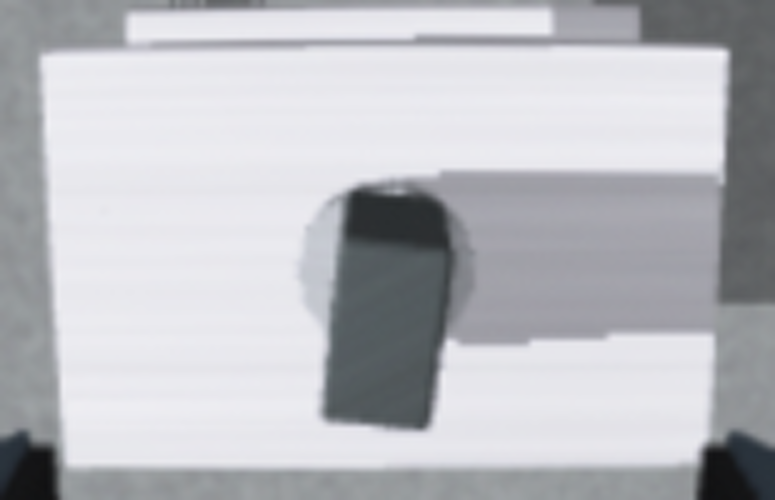

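```bash
python3 -m handwheel '[[4.5,0.5,20,0.09,40],[4.5,0.5,60,0.09,40],[4.5,0.5,95,0.09,40],[4.5,0.5,115,0.09,40],[4.5,0.5,123,0.09,40],[4.5,0.5,123,0.09,40],[4.5,0.5,123,0.09,225],[4.5,0.5,123,0.09,225],[4.5,0.5,123,0.09,225],[4.5,0.5,123,0.09,225],[4.5,0.5,123,0.09,225],[4.5,0.5,123,0.09,225],[4.5,0.5,123,0.09,225],[4.5,0.5,123,0.09,225]]' 15
python3 - <<'E'
from h import *
np.set_printoptions(precision=4,suppress=True)
s=manip.observe();print(s['tool_pos'],s['eef_rot'],s['gripper_width']*91,s['wrist_force'],s['ft_torque'])
E
```

```text
time: 8.4
tool_pos: [0.4479, -0.3009, 0.134]
eef_rot: [[0.998, -0.057, 0.0], [-0.057, -0.998, -0.001], [0.0, 0.001, -1.0]]
wrist_force: [0.9, -1.6, -0.1]
gripper_width: 0.217
[ 0.4479 -0.3009  0.134 ] [[ 0.9984 -0.0571  0.0004]
 [-0.0571 -0.9984 -0.0007]
 [ 0.0005  0.0007 -1.    ]] 19.7892475208331 [ 0.878  -1.5956 -0.1074] [-0.086   0.0232 -0.0107]
```

```bash
python3 -m handwheel '[[0,0,-15,0,225],[0,0,-35,0,225],[0,0,-55,0,225],[0,0,-75,0,225],[0,0,-75,0,225],[-6,0,-75,0,225],[-12,0,-75,0,225],[-18,0,-74.5,0,225],[-24,0,-74,0,225],[-30,0,-73,0,225]]' 15
python3 - <<'E'
from h import *
np.set_printoptions(precision=4,suppress=True)
s=manip.observe();print(s['tool_pos'],s['gripper_width']*91,s['wrist_force'],s['ft_torque'])
p,d=manip.grab_frame('side');cv2.imwrite('pics/s6.png',cv2.resize(p[70:200,290:450,::-1],None,fx=4.5,fy=4.5,interpolation=cv2.INTER_CUBIC))
p,d=manip.grab_frame('scene');cv2.imwrite('pics/c6.png',cv2.resize(p[170:350,120:310,::-1],None,fx=3.3,fy=3.3,interpolation=cv2.INTER_CUBIC))
E
```

```text
time: 9.4
tool_pos: [0.4172, -0.2989, 0.2068]
eef_rot: [[0.998, -0.057, 0.0], [-0.057, -0.998, -0.0], [0.0, 0.0, -1.0]]
wrist_force: [2.0, -0.7, -1.3]
gripper_width: 0.22
[ 0.4172 -0.2989  0.2068] 20.05938681321314 [ 1.9877 -0.7074 -1.2616] [-0.1889 -0.6549 -0.0344]
```

View pics/s6.png

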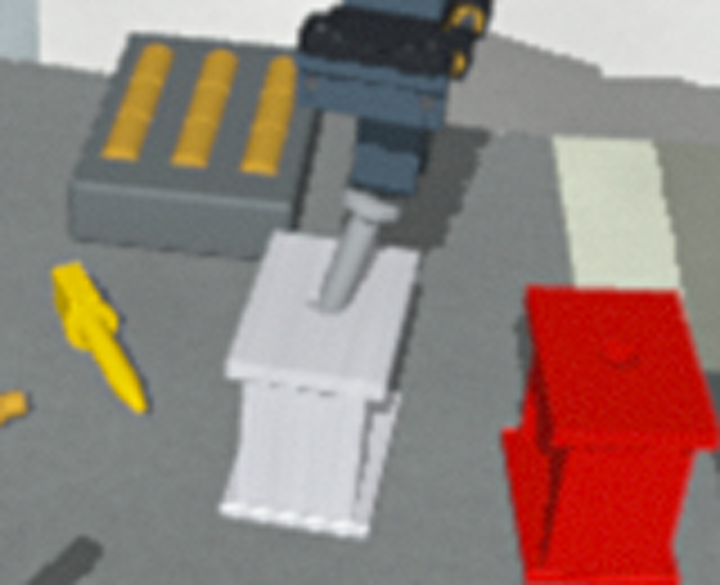

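View pics/c6.png

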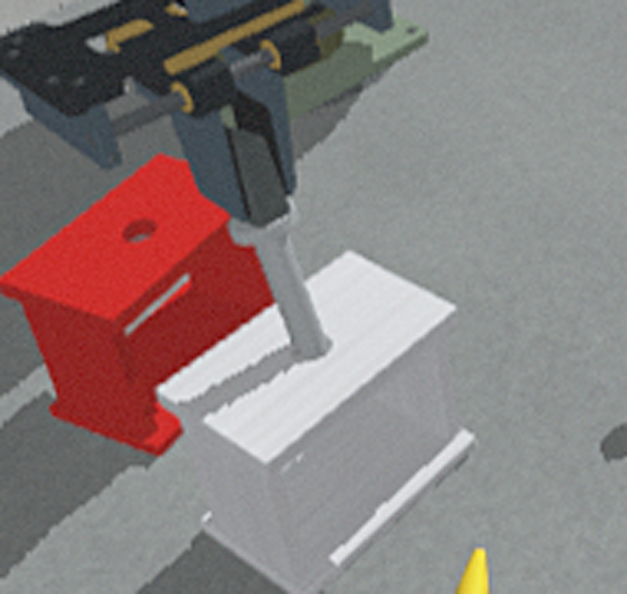

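```bash
python3 -m handwheel '[[-6,0,1,0,225],[-12,0,2,0,225],[-18,0,3,0,225],[-24,0,4.5,0,225],[-30,0,6,0,225],[-34,0,7,0,225],[-34,0,7,0,225]]' 15
cat > look.py <<'E'
import sys
from h import *
np.set_printoptions(precision=4,suppress=True)
t=sys.argv[1]; a=list(map(int,sys.argv[2:6])) ; b=list(map(int,sys.argv[6:10]))
s=manip.observe();print(s['tool_pos'],s['gripper_width']*91,s['wrist_force'],s['ft_torque'])
for n,(u,v,w,h) in (('side',a),('scene',b)):
    p,d=manip.grab_frame(n);cv2.imwrite(f'pics/{n}{t}f.png',p[:,:,::-1]);np.save(f'{n}{t}.npy',d)
    k=min(700/w,590/h);cv2.imwrite(f'pics/{n}{t}.png',cv2.resize(p[v:v+h,u:u+w,::-1],None,fx=k,fy=k,interpolation=cv2.INTER_CUBIC));print(n,k)
E
python3 look.py 7 290 70 160 130 120 170 190 180
```

```text
time: 10.2
tool_pos: [0.3827, -0.2967, 0.1999]
eef_rot: [[0.998, -0.057, -0.001], [-0.057, -0.998, 0.0], [-0.001, -0.0, -1.0]]
wrist_force: [0.2, 0.0, -2.3]
gripper_width: 0.218
[ 0.3827 -0.2967  0.1999] 19.830728630451862 [ 0.1522  0.0169 -2.2524] [-0.1303 -0.2297 -0.065 ]
side 4.375
scene 3.2777777777777777
```

View pics/side7.png

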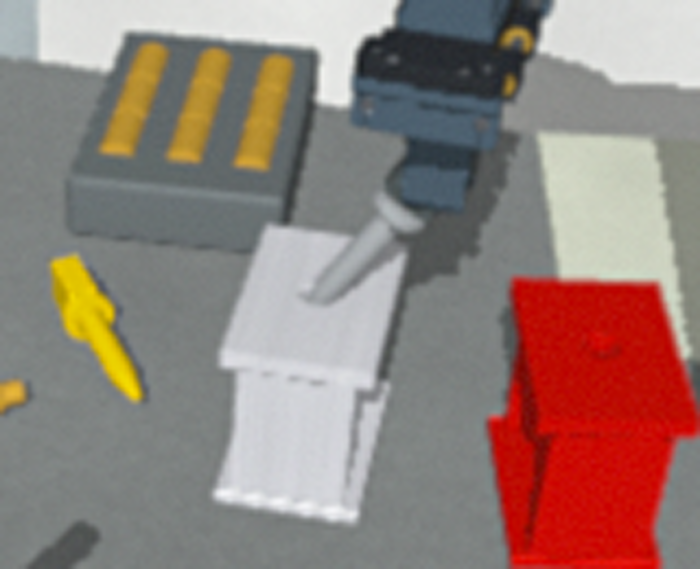

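View pics/scene7.png

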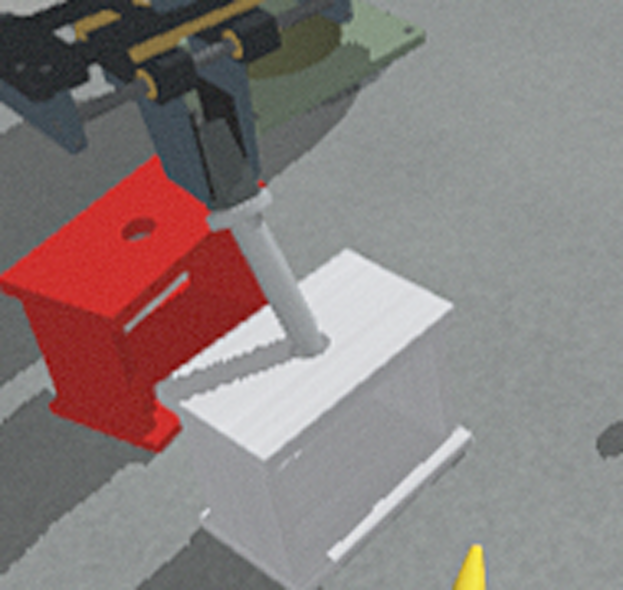

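```bash
python3 -m handwheel '[[-6,0,-10,0,225],[-12,0,-20,0,225],[-18,0,-31,0,225],[-18,0,-50,0,225],[-18,0,-70,0,225],[-18,0,-70,0,225],[-18,0,-70,0,225]]' 25
python3 look.py 8 290 50 160 130 120 140 190 180
```

```text
time: 11.0
tool_pos: [0.3654, -0.2958, 0.2702]
eef_rot: [[0.998, -0.057, 0.0], [-0.057, -0.998, -0.001], [0.0, 0.0, -1.0]]
wrist_force: [-0.9, 0.3, -3.6]
gripper_width: 0.22
[ 0.3654 -0.2958  0.2702] 19.988322482411526 [-0.8842  0.2685 -3.5812] [0.0063 0.063  0.0081]
side 4.375
scene 3.2777777777777777
```

View pics/side8.png

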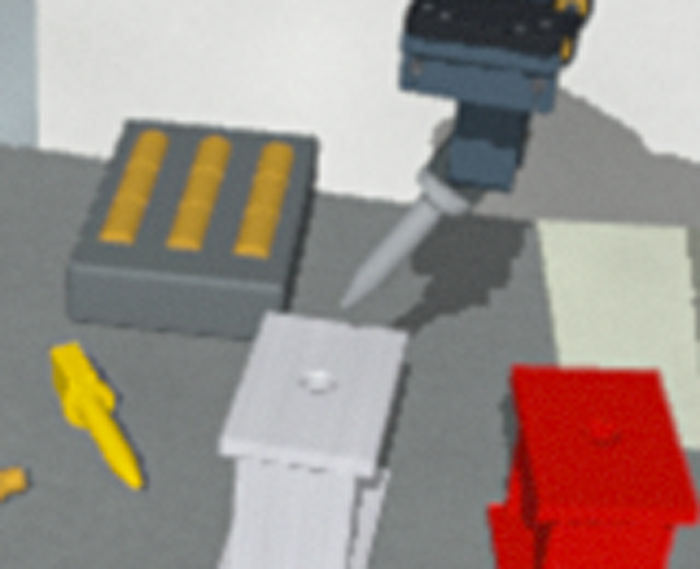

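View pics/scene8.png

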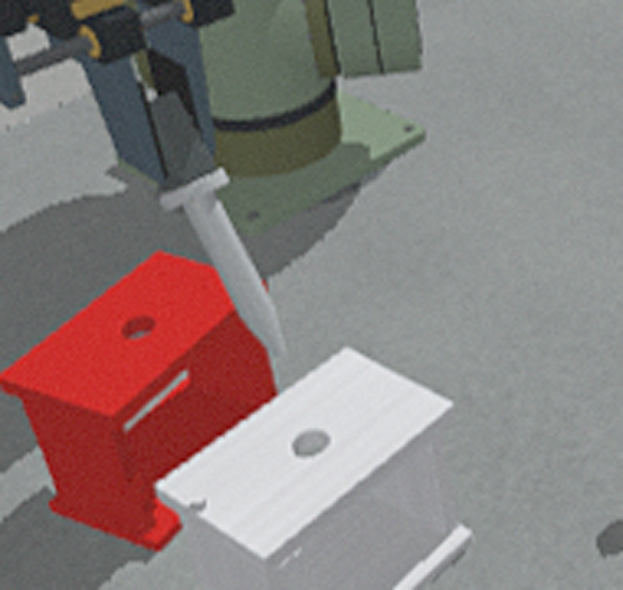

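```bash
cat > tri.py <<'E'
from h import *
np.set_printoptions(precision=4,suppress=True)
def tri(a,b):
    o1,r1=ray('side',*a);o2,r2=ray('scene',*b)
    s=np.linalg.lstsq(np.stack([r1,-r2],1),o2-o1,rcond=None)[0];p,q=o1+s[0]*r1,o2+s[1]*r2
    return (p+q)/2,p-q
E
python3 - <<'E'
from tri import *
tip,e=tri((368.9,119.3),(205.7,248.3));print(tip,e*1000)
s=manip.observe();E=s['eef_rot'];g=s['tool_pos']-[0,0,-.019]
v=E.T@(g-tip);print('g-tip tool',v, np.degrees(np.arctan2(-v[0],-v[2])),np.linalg.norm(v))
# shank cloud
for n,(u0,u1,v0,v1) in (('side',(365,400,90,122)),('scene',(168,210,190,252))):
    P=cloud(n,np.load(n+'8.npy'))[v0:v1,u0:u1].reshape(-1,3)
    q=(P-g)@E; # tool coords rel grasp
    # within shank: near line
    k=(abs(q[:,1])<.012)&(q[:,2]>.04)&(q[:,2]<.115)&(q[:,0]>0)&(q[:,0]<.1);q=q[k]
    for it in range(3):
        c=q.mean(0);w=np.linalg.svd(q-c)[2][0];r=np.linalg.norm((q-c)-np.outer((q-c)@w,w),axis=1);q=q[r<.012]
    w*=np.sign(w[2]);print(n,len(q),c,w,np.degrees(np.arctan2(w[0],w[2])))
E
```

```text
[ 0.4336 -0.3012  0.1735] [-2.2846 -1.3455  1.6396]
g-tip tool [-0.069  -0.002  -0.1144] 31.09274679155419 0.13356950884864854
side 186 [ 0.0451 -0.005   0.0711] [0.516  0.0267 0.8562] 31.074202656131913
scene 446 [0.0495 0.003  0.072 ] [ 0.4875 -0.009   0.8731] 29.177462917943082
```

```bash
python3 -m handwheel '[[0,0,-20,0,225],[0,-20,-40,0,225],[4,-50,-60,0,225],[8,-85,-60,-0.08,225],[12,-120,-60,-0.16,225],[16,-155,-60,-0.24,225],[22,-190,-60,-0.32,225],[28,-225,-60,-0.325,225],[34,-260,-60,-0.325,225],[40,-295,-60,-0.325,225],[46,-330,-60,-0.325,225],[50,-365,-60,-0.325,225],[54,-395,-60,-0.325,225],[58,-420,-60,-0.325,225],[60,-435,-60,-0.325,225],[60,-442,-60,-0.325,225],[60,-442,-50,-0.325,225],[60,-442,-40,-0.325,225],[60,-442,-40,-0.325,225]]' 25
python3 look.py 9 225 155 130 110 325 100 150 130
python3 - <<'E'
from h import *
s=manip.observe();print(s['eef_rot'],rel(O+R@[0,0,.157]))
p,d=manip.grab_frame('wrist');cv2.imwrite('pics/w9.png',p[:,:,::-1])
E
```

```text
time: 13.0
tool_pos: [0.4496, 0.1406, 0.3078]
eef_rot: [[0.965, 0.263, -0.004], [0.263, -0.965, -0.002], [-0.005, 0.001, -1.0]]
wrist_force: [1.0, 0.6, -4.0]
gripper_width: 0.217
[0.4496 0.1406 0.3078] 19.727982690143154 [ 1.0254  0.6485 -4.0495] [-0.0831  0.1764  0.0608]
side 5.363636363636363
scene 4.538461538461538
[[ 9.64673498e-01  2.63446636e-01 -9.54944783e-04]
 [ 2.63446124e-01 -9.64673905e-01 -6.29793385e-04]
 [-1.08712726e-03  3.55968486e-04 -9.99999346e-01]] [ 0.65960731 -0.03009652 17.51526436]
```

View pics/side9.png

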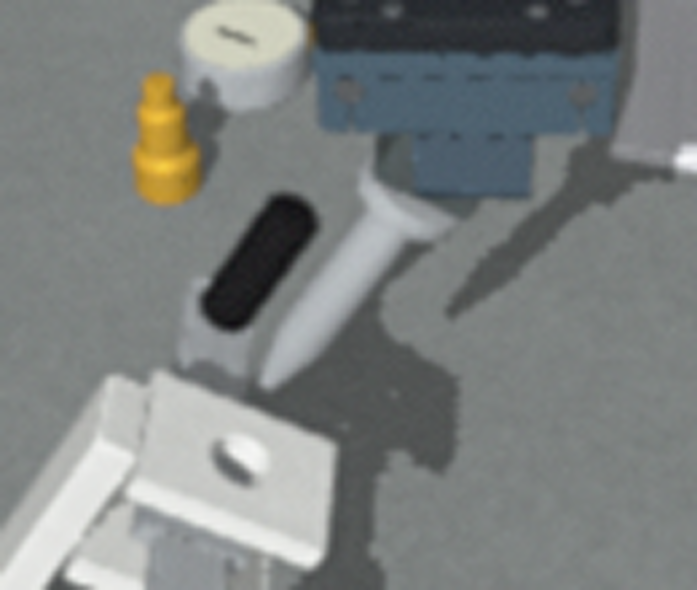

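View pics/scene9.png

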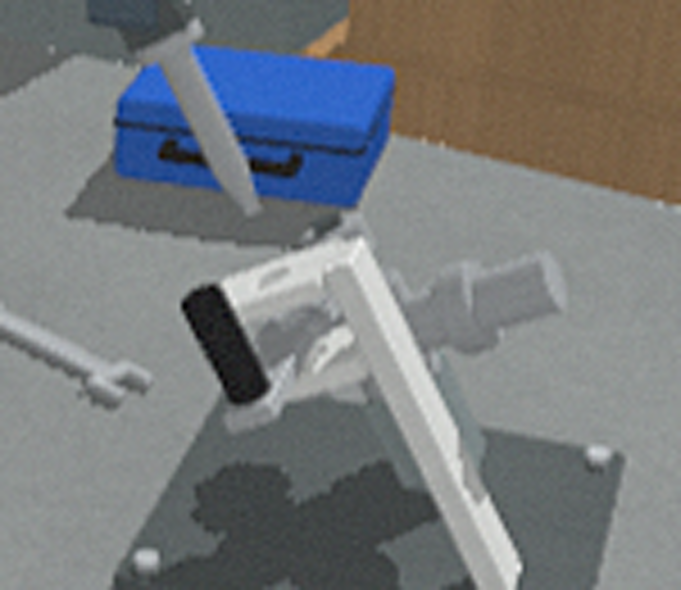

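View pics/w9.png

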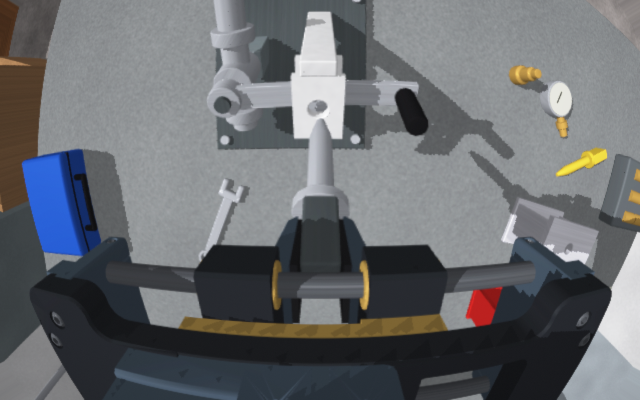

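Run:
```python
from tri import *
t,e=tri((275.0,226.6),(380.5,146.5));h,e2=tri((269.9,240.8),(385.4,160.8));print(t,e*1000,h,e2*1000)
print('tip in bracket mm',R.T@(t-h)*1000)
s=manip.observe();print('grasp in bracket',R.T@(s['tool_pos']+[0,0,.019]-h)*1000,'using O',R.T@(s['tool_pos']+[0,0,.019]-O)*1000)
```

```text
[0.5142 0.1588 0.2114] [-0.7681 -0.3968  0.0558] [0.5258 0.1636 0.1753] [-3.1521 -1.6095  0.1328]
tip in bracket mm [ 7.2517 -1.6065 37.5921]
grasp in bracket [  9.254   -1.7847 172.15  ] using O [  8.7584   0.0864 172.7305]
```

```bash
python3 -m handwheel '[[2,-1,8,0,225],[4,-1.2,16,0,225],[6,-1.2,25.5,0,225],[6,-1.2,25.5,0,225],[6,-1.2,25.5,0,225]]' 25
python3 look.py 10 225 165 110 95 345 110 110 95
python3 - <<'E'
from h import *
p,d=manip.grab_frame('wrist');cv2.imwrite('pics/w10.png',cv2.resize(p[60:220,220:420,::-1],None,fx=3.5,fy=3.5,interpolation=cv2.INTER_CUBIC))
E
```

```text
time: 13.65
tool_pos: [0.4564, 0.1447, 0.284]
eef_rot: [[0.964, 0.265, -0.001], [0.265, -0.964, -0.0], [-0.001, 0.0, -1.0]]
wrist_force: [1.1, -0.3, -3.3]
gripper_width: 0.218
[0.4564 0.1447 0.284 ] 19.811335031525285 [ 1.1366 -0.3063 -3.2623] [ 0.0023  0.0153 -0.0056]
side 6.2105263157894735
scene 6.2105263157894735
```

View pics/side10.png

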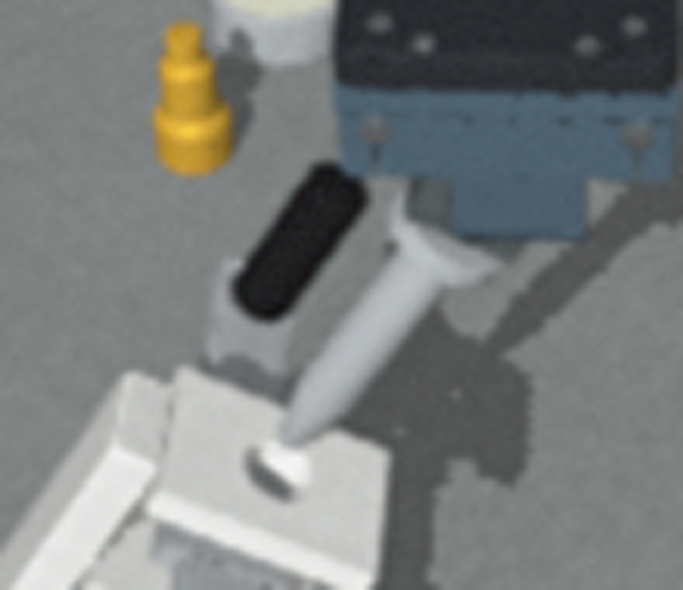

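View pics/scene10.png

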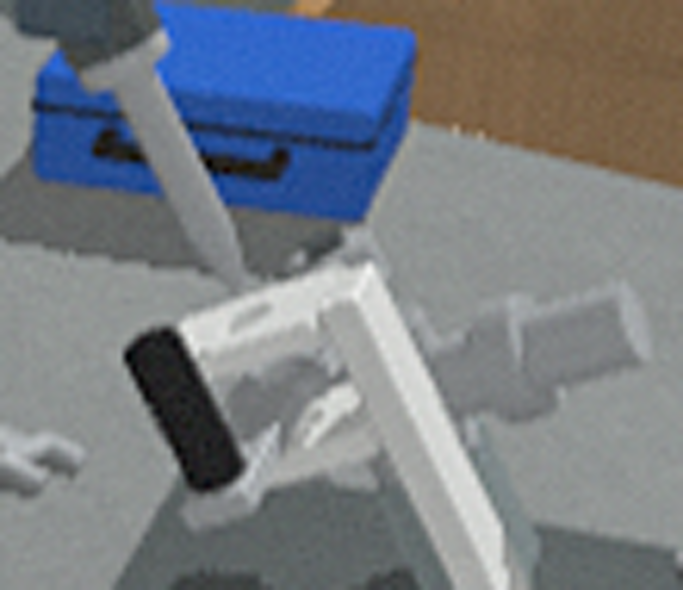

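View pics/w10.png

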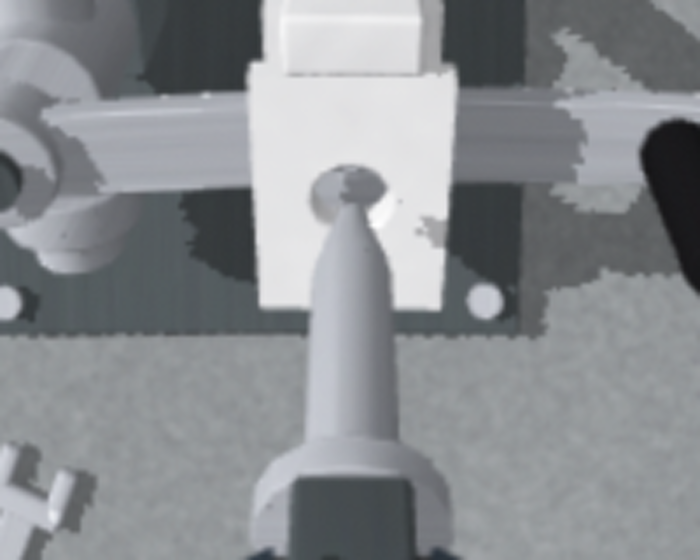

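Run:
```python
from tri import *
t,e=tri((271.7,235.85),(383.6,155.4));h,e2=tri((270.1,240.4),(385.9,161.2));print(e*1000,h,e2*1000)
print('tip in bracket mm',R.T@(t-h)*1000)
s=manip.observe();print('grasp in bracket',R.T@(s['tool_pos']+[0,0,.019]-h)*1000)
```

```text
[-2.074  -1.0638  0.1095] [0.5267 0.1627 0.1749] [-4.7162 -2.4005  0.1964]
tip in bracket mm [ 2.2926  1.1102 14.6587]
grasp in bracket [  1.8267   1.1973 147.7229]
```

```bash
python3 -m handwheel '[[1,0.3,5,0,225],[4,0.3,10,0,225],[7,0.3,15,0,225],[10,0.3,20.5,0,225],[13.5,0.3,26.5,0,225],[13.5,0.3,26.5,0,225],[13.5,0.3,26.5,0,225]]' 15
python3 look.py 11 225 165 110 95 345 110 110 95
```

```text
time: 14.5
tool_pos: [0.4696, 0.148, 0.2577]
eef_rot: [[0.964, 0.265, -0.001], [0.265, -0.964, -0.0], [-0.001, 0.0, -1.0]]
wrist_force: [0.1, 0.2, -4.1]
gripper_width: 0.217
[0.4696 0.148  0.2577] 19.768600900152638 [ 0.1285  0.2131 -4.1172] [-0.0015  0.0185  0.0163]
side 6.2105263157894735
scene 6.2105263157894735
```

View pics/side11.png

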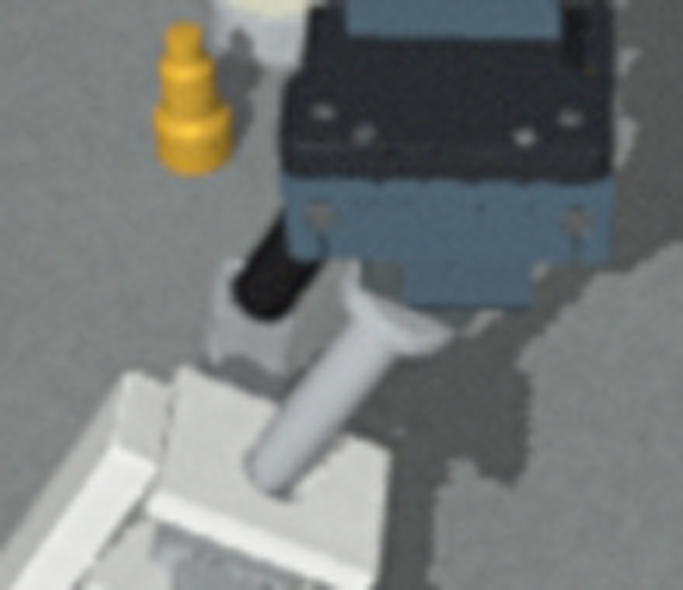

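View pics/scene11.png

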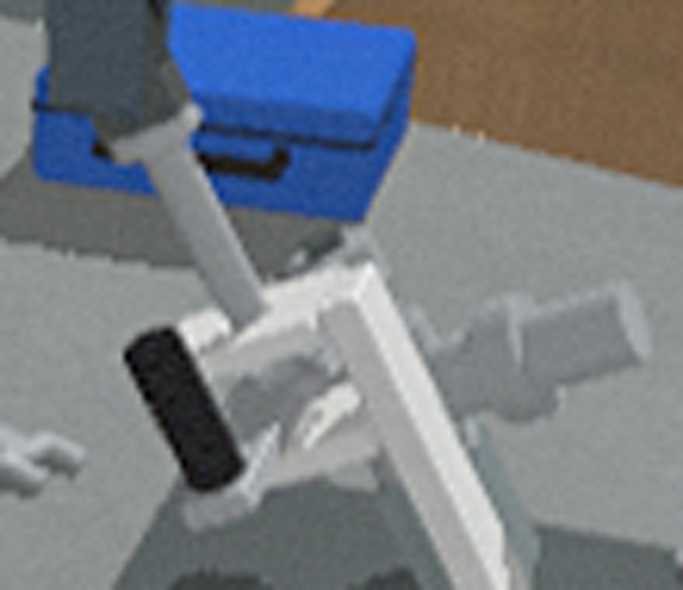

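```bash
python3 -m handwheel '[[2.5,0,4.5,0,225],[5,0,8.5,0,225],[7.5,0,13,0,225],[10,0,17.5,0,225],[10,0,17.5,0,225]]' 15;  python3 - <<'E'
from h import *
O2=np.array([.5265,.163,.175]);s=manip.observe();print('grasp in bracket',R.T@(s['tool_pos']+[0,0,.019]-O2)*1000,s['wrist_force'],s['ft_torque'])
E
```

```text
time: 15.1
tool_pos: [0.4791, 0.1507, 0.2393]
eef_rot: [[0.964, 0.265, -0.002], [0.265, -0.964, -0.0], [-0.002, 0.0, -1.0]]
wrist_force: [-0.4, 0.4, -5.6]
gripper_width: 0.22
grasp in bracket [-0.7308155   0.60874507 96.62494113] [-0.42565848  0.39830261 -5.59743106] [0.03939517 0.46537132 0.04688263]
```

```bash
python3 -m handwheel '[[2.5,0,4.5,0,225],[5,0,8.5,0,225],[7.5,0,13,0,225],[7.5,0,13,0,225]]' 15;  python3 - <<'E'
from h import *
O2=np.array([.5265,.163,.175]);s=manip.observe();print('grasp in bracket',R.T@(s['tool_pos']+[0,0,.019]-O2)*1000,s['wrist_force'],s['ft_torque'])
E
python3 look.py 12 225 165 110 95 345 110 110 95
```

```text
time: 15.5
tool_pos: [0.4865, 0.1528, 0.2266]
eef_rot: [[0.964, 0.265, -0.001], [0.265, -0.964, 0.0], [-0.001, -0.0, -1.0]]
wrist_force: [-1.4, 0.3, -7.3]
gripper_width: 0.22
grasp in bracket [-0.41650212  0.70429596 81.77477536] [-1.37683065  0.32458264 -7.30743334] [0.19530343 0.54173336 0.06094578]
[0.4865 0.1528 0.2266] 20.04514720819129 [-1.3768  0.3246 -7.3074] [0.1953 0.5417 0.0609]
side 6.2105263157894735
scene 6.2105263157894735
```

View pics/side12.png

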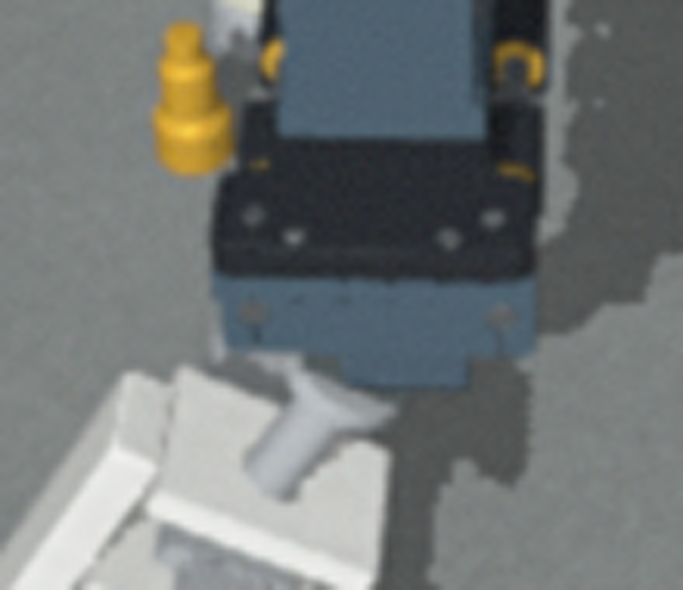

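View pics/scene12.png

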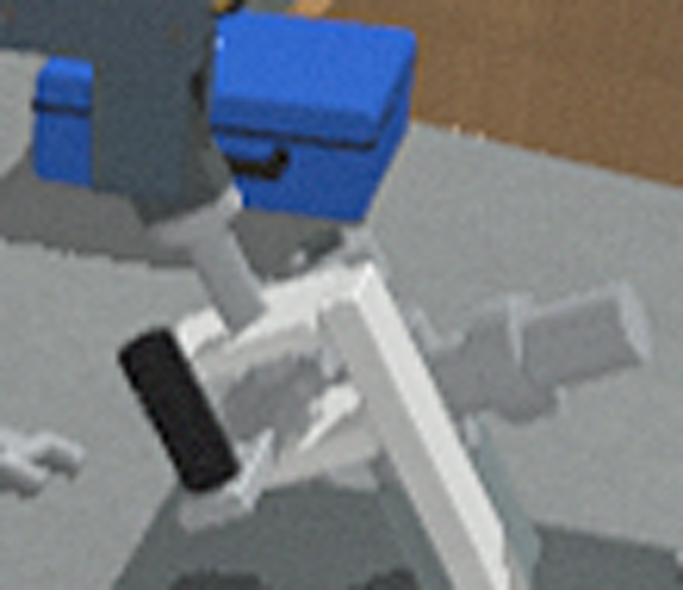

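```bash
python3 -m handwheel '[[2.5,0.3,4.5,0,225],[5,0.5,8.5,0,225],[7.5,0.5,13,0,225],[10,0.5,17.5,0,225],[10,0.5,17.5,0,225]]' 15;  python3 - <<'E'
from h import *
O2=np.array([.5265,.163,.175]);s=manip.observe();print('grasp in bracket',R.T@(s['tool_pos']+[0,0,.019]-O2)*1000,s['wrist_force'],s['ft_torque'])
E
```

```text
time: 16.1
tool_pos: [0.4964, 0.1552, 0.2092]
eef_rot: [[0.964, 0.265, -0.0], [0.265, -0.964, 0.001], [-0.0, -0.001, -1.0]]
wrist_force: [-1.7, 2.7, -7.9]
gripper_width: 0.217
grasp in bracket [-0.33854051  0.41025531 61.63147758] [-1.7442444   2.6769742  -7.92677887] [0.50405109 0.6043829  0.09836934]
```

```bash
python3 -m handwheel '[[2.5,-0.3,4.5,0,225],[5,-0.3,8.5,0,225],[7.5,-0.3,13,0,225],[9.5,-0.3,16.5,0,225],[9.5,-0.3,16.5,0,225]]' 15;  python3 - <<'E'
from h import *
O2=np.array([.5265,.163,.175]);s=manip.observe();print('grasp in bracket',R.T@(s['tool_pos']+[0,0,.019]-O2)*1000,s['wrist_force'],s['ft_torque'])
E
python3 look.py 13 225 165 110 95 345 110 110 95
```

```text
time: 16.6
tool_pos: [0.5055, 0.1577, 0.1926]
eef_rot: [[0.964, 0.265, -0.0], [0.265, -0.964, -0.0], [-0.0, -0.0, -1.0]]
wrist_force: [-3.2, 3.0, -7.4]
gripper_width: 0.217
grasp in bracket [-0.41553892  0.4657823  42.53375278] [-3.24064776  3.04611189 -7.39227643] [0.39488976 0.652591   0.09746434]
[0.5055 0.1577 0.1926] 19.75103869666822 [-3.2406  3.0461 -7.3923] [0.3949 0.6526 0.0975]
side 6.2105263157894735
scene 6.2105263157894735
```

View pics/scene13.png

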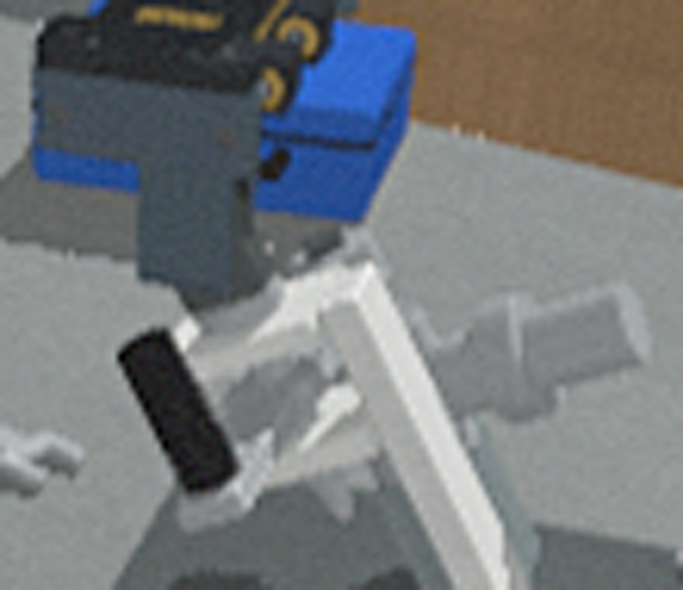

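View pics/side13.png

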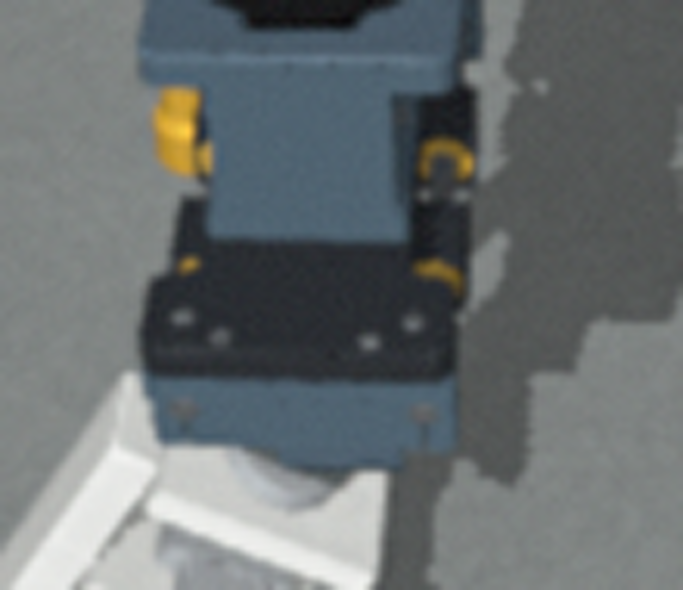

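```bash
python3 -m handwheel '[[1.5,0.3,2.5,0,225],[2.5,0.3,4.5,0,225],[3,0.3,5.2,0,225],[3,0.3,5.2,0,225]]' 15;  python3 - <<'E'
from h import *
O2=np.array([.5265,.163,.175]);s=manip.observe();print('grasp in bracket',R.T@(s['tool_pos']+[0,0,.019]-O2)*1000,s['wrist_force'],s['ft_torque'])
E
```

```text
time: 17.1
tool_pos: [0.507, 0.1581, 0.19]
eef_rot: [[0.964, 0.264, -0.002], [0.264, -0.964, 0.0], [-0.001, -0.001, -1.0]]
wrist_force: [-10.5, 0.7, 5.0]
gripper_width: 0.221
grasp in bracket [-0.39081675  0.43235195 39.47623241] [-10.52958472   0.69779756   5.04183826] [ 0.24436344  1.71600785 -0.00394526]
```

```bash
python3 -m handwheel '[[3,0.3,5.2,0,110],[0,0,0,0,110],[0,0,0,0,110],[0,0,0,0,110],[0,0,-20,0,110],[0,0,-50,0,110],[-30,0,-90,0,110],[-80,0,-120,0,110],[-120,0,-120,0,110],[-120,0,-120,0,110]]' 15
python3 look.py 14 225 165 110 95 345 110 110 95;python3 - <<'E'
from h import *
p,d=manip.grab_frame('wrist');cv2.imwrite('pics/w14.png',p[:,:,::-1])
E
```

```text
time: 18.1
tool_pos: [0.3888, 0.1252, 0.31]
eef_rot: [[0.964, 0.265, 0.002], [0.265, -0.964, 0.0], [0.002, 0.0, -1.0]]
wrist_force: [0.4, 0.8, -0.3]
gripper_width: 0.57
[0.3888 0.1252 0.31  ] 51.824660740325335 [ 0.3554  0.8389 -0.3032] [-0.0553 -0.0422  0.0284]
side 6.2105263157894735
scene 6.2105263157894735
```

View pics/scene14.png

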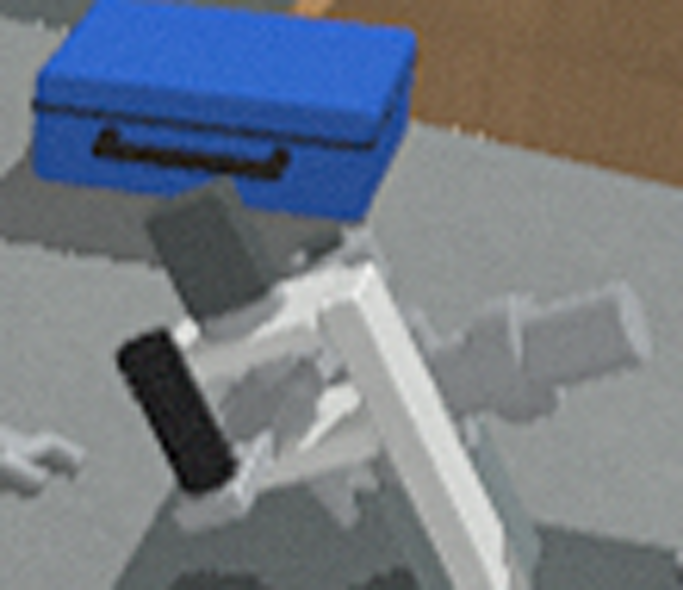

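View pics/side14.png

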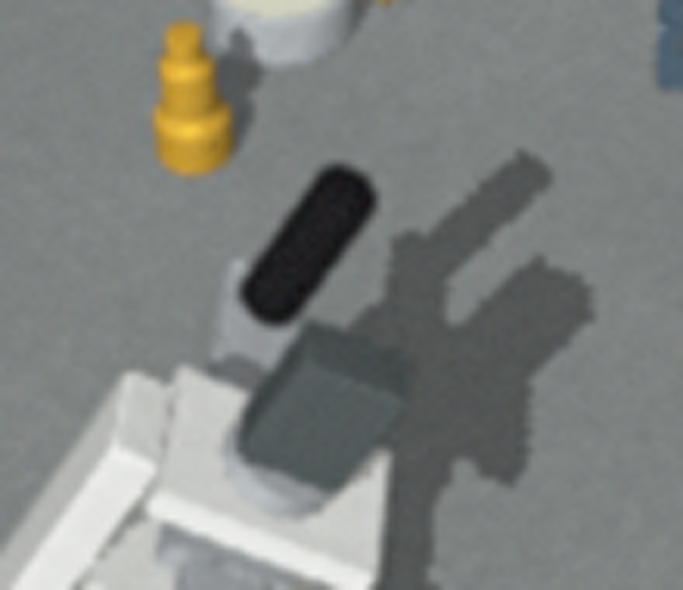

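View pics/w14.png

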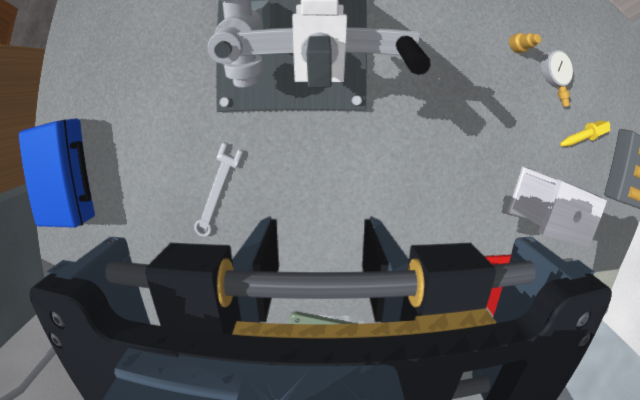

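Run:
```python
from post import *
O2=np.array([.5265,.163,.175])
for n,(u0,u1,v0,v1) in (('side',(262,292,215,245)),('scene',(367,393,137,163))):
    im=cv2.imread(f'pics/{n}14f.png');P=(cloud(n,np.load(n+'14.npy'))-O2)@R*1000
    q=P[v0:v1,u0:u1].reshape(-1,3);c=im[v0:v1,u0:u1].reshape(-1,3).max(1)
    lug=q[(c>180)&(abs(q[:,2])<6)];hd=q[(c<115)&(q[:,2]>5)&(q[:,2]<70)&(abs(q[:,0])<25)&(abs(q[:,1])<20)]
    print(n,'lug z',np.median(lug[:,2]) if len(lug) else 0,'head max z',np.percentile(hd[:,2],[50,90,97,100]),'x',np.percentile(hd[:,0],[2,98]),'y',np.percentile(hd[:,1],[2,98]))
x,e=fit({'side':mask('side','side14f',(255,300,170,222)),'scene':mask('scene','scene14f',(358,386,158,192))});print(e,R.T@(x-O2)*1000)
T=np.linspace(0,6.283,40)
for n,(u0,v0) in (('side',(225,165)),('scene',(345,110))):
    im=cv2.imread(f'pics/{n}14.png');k=6.2105
    def pl(pts,c):
        q=[((proj(n,O2+R@(np.array(x)*.001))-(u0,v0)+.5)*k).astype(int) for x in pts];cv2.polylines(im,[np.array(q)],True,c,1)
    pl([(-17,-10,54),(17,-10,54),(17,10,54),(-17,10,54)],(0,0,255));pl([(18*np.cos(t),18*np.sin(t),0) for t in T],(0,255,0));pl([(18*np.cos(t),18*np.sin(t),8) for t in T],(0,255,255))
    pl([(3.5*np.cos(t),3.5*np.sin(t),-95) for t in T],(255,0,255))
    cv2.imwrite(f'pics/v_{n}.png',im)
```

```text
side lug z 2.1909831682249563 head max z [41.4965 55.834  56.656  57.9765] x [-15.1132  17.649 ] y [-7.1671 11.6353]
scene lug z 1.3931098030731905 head max z [33.6766 53.7295 55.4265 56.1822] x [-15.9142  16.7699] y [-11.6852   7.9606]
side [264 192  21  25 244]
scene [364 164  19  25 221]
0.9742632749526396 [  1.4954 -91.7662  36.5583]
```

View pics/v_side.png

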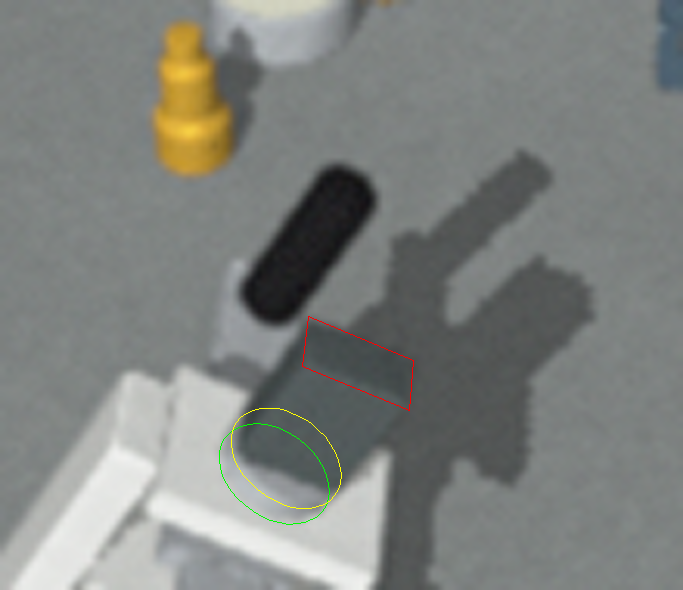

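View pics/v_scene.png

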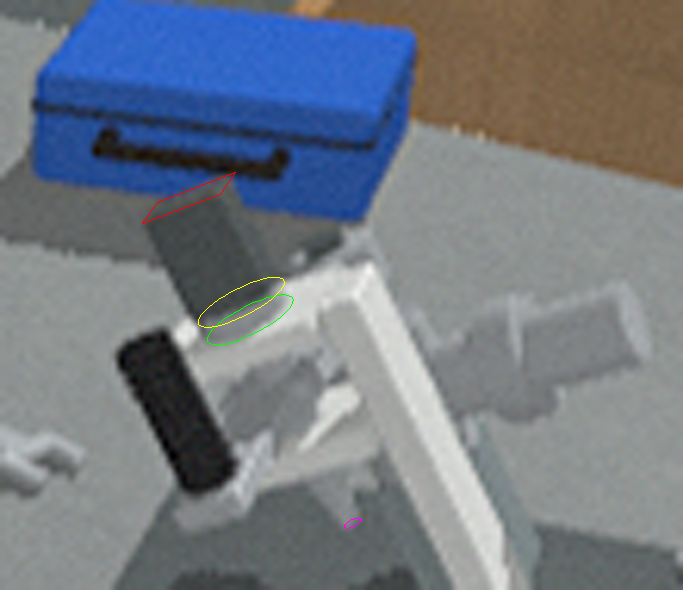

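Run:
```python
from bench import manip
print(manip.job_done(), manip.observe()['time'])
```

```text
the job is handed in; nothing more can be done
the job is handed in; nothing more can be done
```

I swung the lever into line, took the steel pin from the aluminium rack, and threaded it through the upper lug, lever and lower lug. I then released it, backed the arm clear and handed the job in at about 18.3 s. `job_done()` gives no verdict.

- **Tilting the pin:** the tool always points straight down. I tilted the pin to about 30° by pivoting it in the grip with its tip held in the rack hole. Two depth fits of the shank gave 29.2° and 31.1°.
- **Collar:** at the end of the push the wrist force rose by about 12 N. Afterwards the head's top measured 54.0 mm above the lug face in one camera and 54.5 mm in the other, against 54 mm expected. The pin's tip shows below the lower lug.
- **Lever:** it measured +0.024 rad before the pin went in and about +0.008 rad after.
- **Camera disagreement:** the two fixed cameras disagree by 1 to 5 mm on absolute position, so these readings are only good to about 1 to 2 mm.
- **Other things on the bench:** the coupling, gauge and wrench look undisturbed in the last pictures, but I did not measure their positions. The yellow look-alike pin stood upright in the first picture and was lying down at 6.9 s; I never worked near it.

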